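# Change the batch in the vibrating finishing tub

## Robot

A 6-joint arm with a two-finger parallel gripper is mounted at the origin on the work surface. World frame = base frame: x ahead of the robot, y to its left, z up, the work surface at z = 0. Lengths are in m, angles in degrees, forces in N, time in s.
With the tool pointing down it reaches from about 0.275 to 0.775 m from the base axis. Payload 14.6 kg.
Tool frame: the origin (TCP) lies at the very end of the fingers, on their centre line; the grasp point (between the pads) lies 19 mm behind it (manip.pinch_z is the distance from the TCP to the grasp point, in m); z points along the fingers, y is the direction in which the jaws open and shut (so a half turn about z gives the same grasp; the last joint's range is limited). The gripper opens to 85 mm and grips with 20 to 120 N. Pads are 22 mm wide; open, the fingers measure 114 mm over their backs; the gripper's body (76 mm by 85 mm) begins 54 mm behind the grasp point. The pads swing forward as they close: fully open they stand 13 mm farther back than shut.
Start: joints at [64.727, 15.075, -2.767, 72.158, 0, 81.102], TCP at [0.148, 0.504, 0.231] pointing down, gripper open.
Joint ranges: [-151.79, 151.79], [-50.71, 97.33], [-67.44, 78.34], [-121.81, 120.89], [-77.56, 73.72], [-180, 180]. Speed limits (degrees/s): [108.29, 108.29, 147.25, 159.86, 180, 180].

## Interface

Orientations are given as a 3x3 rotation matrix whose columns are the frame's x, y, z axes.
In Python, from station import manip gives the robot as it stands.
- The arm moves only by the tool move_arm, never from a script. Its argument "moves" is a list that holds one entry, the list of rows, each a list of 7 numbers: the turn, a rotation vector about the tool's x, y, z in degrees, then the shift along the tool's x, y, z in m, then the finger opening in m, from 0 to 0.0854. In form: [[[rx, ry, rz, x, y, z, hand], ...]]. A call has 1 to 12 rows; each row shifts and turns the commanded pose from where the row before left it, along the tool's axes as they then stand; what a row does not reach is not made up. A row lasts 1/12 s, in which the tool goes at most 41.7 mm and 7.16 degrees, less where a joint would pass 70% of its speed; a pose out of reach is approached as far as the arm can. A call with a gripper value outside its range is refused whole. The fingers move at their own pace and stop on an object; the grip force is fixed at half the most. Time passes only in rows, so rows that do not move let the fingers close. It gives the time, the measured TCP pose, the force and the opening at its end, in the units of the state.
- manip.state(): the state, without advancing time (a new reading comes with each control period).
- manip.grab_frame(name): name is "scene" or "side" or "wrist"; returns (picture, depth): 420x560x3 uint8, red, green, blue; 420x560 float32, m along the optical axis (not along the pixel's ray), 0 where there is no reading.
- manip.camera_params(name): a dict with "K" (3x3 intrinsics, pixels), "R" (3x3) and "t" (3): a world point X has camera coordinates R X + t; the wrist camera has in their place "mount" (4x4, takes a point from camera to tool coordinates, whose origin is the TCP and whose axes are the flange's). Camera axes: x right, y down, z forward; pixel columns grow to the right and rows downward; lengths in m; the calibration is good to about 2 mm. A picture is of the moment at which its call begins: read the wrist's pose just before it. camera_params takes no time and is no camera call.
- manip.job_done(): hands the job in, once; it reports no verdict.
The state is a dict: "t": time; "joint_positions": joint angles; "joint_velocities": joint speeds; "joint_torque": joint torques, N m; "tcp_pos": TCP position; "tool_rot": TCP orientation; "ft_force": force on the tool from outside, world axes, zero at the start; "wrist_torque": the same for the moment, N m; "opening": finger opening in m.
Only numpy, scipy, OpenCV 4.12 (cv2) and the standard library are available. Lean on these libraries where they do the work, as an engineer would, in place of code of your own. Each camera call takes 0.05 s, during which the arm holds its last target.

## Task

Change over the finishing tub: push the red mushroom stop in, stand the grey pan under the discharge flap, pull the flap right down so that all the bright castings slide into the pan, and push the flap fully up again. Stand the pan with the bright castings on its black mat, put every dull brown casting from the white board into the tub, and only then twist the red stop clockwise until it pops out. The stop must be in whenever the flap is open; leave the mug, screwdriver and jar where they are.

Things in the scene. Friction and masses are not known exactly. Their poses are not given: they have to be found in the camera images.
- rough1: rough casting, dull dark brown cushion-shaped cast bronze pendant, a block 30 x 24 x 15 mm (x, y, z) with rounded edges, about 55 g; origin in the middle of its underside (a 30 x 24 mm face), z square to it. It may come to lie on any face. 2 to 4 of the four are there, the others absent. Starts flat on the white board, at any yaw
- rough2: rough casting, dull dark brown cushion-shaped cast bronze pendant, a block 30 x 24 x 15 mm (x, y, z) with rounded edges, about 55 g; origin in the middle of its underside (a 30 x 24 mm face), z square to it. It may come to lie on any face. 2 to 4 of the four are there, the others absent. Starts flat on the white board, at any yaw
- rough3: rough casting, dull dark brown cushion-shaped cast bronze pendant, a block 30 x 24 x 15 mm (x, y, z) with rounded edges, about 55 g; origin in the middle of its underside (a 30 x 24 mm face), z square to it. It may come to lie on any face. 2 to 4 of the four are there, the others absent. Starts flat on the white board, at any yaw
- rough4: rough casting, dull dark brown cushion-shaped cast bronze pendant, a block 30 x 24 x 15 mm (x, y, z) with rounded edges, about 55 g; origin in the middle of its underside (a 30 x 24 mm face), z square to it. It may come to lie on any face. 2 to 4 of the four are there, the others absent. Starts flat on the white board, at any yaw
- bright1: finished casting, bright brass-coloured cushion-shaped cast bronze pendant, a block 30 x 24 x 15 mm (x, y, z) with rounded edges, about 55 g; origin in the middle of its underside (a 30 x 24 mm face), z square to it. It may come to lie on any face. 2 to 4 of the four are there, the others absent. Starts in the tub, on the floor against the closed flap
- bright2: finished casting, bright brass-coloured cushion-shaped cast bronze pendant, a block 30 x 24 x 15 mm (x, y, z) with rounded edges, about 55 g; origin in the middle of its underside (a 30 x 24 mm face), z square to it. It may come to lie on any face. 2 to 4 of the four are there, the others absent. Starts in the tub, on the floor against the closed flap
- bright3: finished casting, bright brass-coloured cushion-shaped cast bronze pendant, a block 30 x 24 x 15 mm (x, y, z) with rounded edges, about 55 g; origin in the middle of its underside (a 30 x 24 mm face), z square to it. It may come to lie on any face. 2 to 4 of the four are there, the others absent. Starts in the tub, on the floor against the closed flap
- bright4: finished casting, bright brass-coloured cushion-shaped cast bronze pendant, a block 30 x 24 x 15 mm (x, y, z) with rounded edges, about 55 g; origin in the middle of its underside (a 30 x 24 mm face), z square to it. It may come to lie on any face. 2 to 4 of the four are there, the others absent. Starts in the tub, on the floor against the closed flap
- tub: stainless tub of the blue vibrating machine, open on top. Its polished floor slopes 30 degrees down to the flap, so castings slide to the flap. Origin: middle of the floor's lower edge, on the flap's hinge line, 115 mm above the bench; x up along the floor, z square to it (leaning 30 degrees towards the robot). Inside: x 0 to 150, y -60 to 60 mm, walls 70 mm high (z), 4 mm thick
- tub_mouth (a point): centre of the tub's open top, in the plane of its rim, 213 mm above the bench; the floor straight below is at 132 mm. The rim slopes with the tub: 176 mm high at the front, 250 mm at the back wall, which is 65 mm (horizontally) behind this point. Castings may be let fall into the tub from rim height
- flap (a joint): discharge flap at the tub's front, hinged along its bottom edge: 0 closed, square to the tub floor; grows as it is pulled down towards the robot; 1.57 right down on its stop, as a chute that carries on the floor's slope. Stiff hinge, stays where it is left, moves with 6 to 14 N at the rod. 72 mm from hinge to free edge, 137 mm wide. The castings slide off when it is nearly down
- rod_left (a point): on the axis of the flap's pull rod, in its left (+y) orange sleeve. The rod is a 12 mm round bar (sleeves 14 mm) along the hinge direction on the flap's outer face, 64 mm from the hinge; sleeves 92 to 140 mm from the middle, clear of the tub. It may turn between the fingers. Frame as tub's with the flap closed: x -14, y 116, z 62 mm. 162 mm above the bench closed, 72 mm open
- rod_right (a point): the same point in the right (-y) orange sleeve: x -14, y -116, z 62 mm in the flap's frame, whose origin and axes are tub's when the flap is closed
- flap_edge (a point): middle of the flap's free edge, inner face (x 0, y 0, z 72 mm in the flap's frame): the lip that castings slide off. With the flap right down it is 62 mm (horizontally) in front of the hinge line and 79 mm above the bench (flap's underside 74 mm); castings land 0 to 80 mm further out
- pan: grey plastic catch pan, 158 (x) by 160 mm (y), walls 4 mm thick, 50 mm high; 0.18 kg. Upright grip lugs amid its +y and -y sides, 60 mm long (x), 12 mm thick (y from 76 to 88 mm), tops 72 mm above the underside: pinch one along y. Origin: middle of its underside, z up. To catch: stand it on the bench, square to the machine, middle 45 to 60 mm in front of the lip
- mat: black rubber mat on the bench, 180 x 200 x 4 mm, fixed, the pan's place; origin in the middle of its underside
- board: white soldering board, 180 x 200 x 12 mm, fixed on the bench, with the rough castings on it; origin in the middle of its underside
- stop_box: yellow stop station, 76 x 76 mm and 48 mm high, fixed on the bench beside the machine, with the red mushroom stop on top; origin in the middle of its underside, z up
- stop (a joint): travel of the red mushroom head: 0 out (machine live), 0.006 m in, on a hard stop. Over-centre spring: 4 N pushes it, it snaps in after 3 mm and stays in. Twist it to bring it out again
- stop_twist (a joint): turn of the red mushroom head, clockwise seen from above: 0 at rest, 1.0 rad at most; sprung back to 0 when let go. With the head in, twisting cams it up; past 0.5 rad it pops out, as far as the grip lets it. Turn it to about 0.8 rad; 0.1 Nm is enough
- stop_top (a point): centre of the top of the red mushroom head, a round head 40 mm in diameter and 20 mm high; 85 mm above the bench when out, 79 mm when in. The gap under the head is 16 mm (out) or 10 mm (in) above the yellow box
- mug: white mug, 84 mm wide, 85 mm high, a bystander; origin under its middle
- driver: red-handled screwdriver lying on the bench, 110 mm long, a bystander; origin under its middle
- jar: glass jar with black lid, 56 mm wide, 75 mm high, a bystander; origin under its middle
There are look-alikes about, which are no part of the job. Of the things that look like the pan, the largest one is meant.

How it is judged (in metres and radians):
On the way, in this order (a step that is already met when the one before it is completed fails the run):
1. the red stop is pushed in and latched (value of joint stop above 0.0045 m and value of joint flap below 0.15 rad), for 0.2 s.
2. the flap is right down and every bright casting is in the pan (value of joint flap above 1.35 rad and x of bright1 in the frame of pan between -0.076 and 0.076 m and y of bright1 in the frame of pan between -0.077 and 0.077 m and z of bright1 in the frame of pan between -0.004 and 0.06 m and x of bright2 in the frame of pan between -0.076 and 0.076 m and y of bright2 in the frame of pan between -0.077 and 0.077 m and z of bright2 in the frame of pan between -0.004 and 0.06 m and x of bright3 in the frame of pan between -0.076 and 0.076 m and y of bright3 in the frame of pan between -0.077 and 0.077 m and z of bright3 in the frame of pan between -0.004 and 0.06 m and x of bright4 in the frame of pan between -0.076 and 0.076 m and y of bright4 in the frame of pan between -0.077 and 0.077 m and z of bright4 in the frame of pan between -0.004 and 0.06 m), for 0.2 s.
3. the flap is pushed fully up again, with the bright castings in the pan (value of joint flap below 0.08 rad and x of bright1 in the frame of pan between -0.076 and 0.076 m and y of bright1 in the frame of pan between -0.077 and 0.077 m and z of bright1 in the frame of pan between -0.004 and 0.06 m and x of bright2 in the frame of pan between -0.076 and 0.076 m and y of bright2 in the frame of pan between -0.077 and 0.077 m and z of bright2 in the frame of pan between -0.004 and 0.06 m and x of bright3 in the frame of pan between -0.076 and 0.076 m and y of bright3 in the frame of pan between -0.077 and 0.077 m and z of bright3 in the frame of pan between -0.004 and 0.06 m and x of bright4 in the frame of pan between -0.076 and 0.076 m and y of bright4 in the frame of pan between -0.077 and 0.077 m and z of bright4 in the frame of pan between -0.004 and 0.06 m), for 0.2 s.
4. every rough casting is in the tub, behind the closed flap, with the stop still in (value of joint flap below 0.1 rad and value of joint stop above 0.0045 m and x of rough1 in the frame of tub between -0.01 and 0.152 m and y of rough1 in the frame of tub between -0.062 and 0.062 m and z of rough1 in the frame of tub between -0.006 and 0.085 m and x of rough2 in the frame of tub between -0.01 and 0.152 m and y of rough2 in the frame of tub between -0.062 and 0.062 m and z of rough2 in the frame of tub between -0.006 and 0.085 m and x of rough3 in the frame of tub between -0.01 and 0.152 m and y of rough3 in the frame of tub between -0.062 and 0.062 m and z of rough3 in the frame of tub between -0.006 and 0.085 m and x of rough4 in the frame of tub between -0.01 and 0.152 m and y of rough4 in the frame of tub between -0.062 and 0.062 m and z of rough4 in the frame of tub between -0.006 and 0.085 m), for 0.2 s.
5. the red head is twisted to release it (value of joint stop_twist above 0.45 rad), for 0.05 s.
At the end, for the whole second after the job is handed in: The flap is up (within 0.1 rad), the red stop is out (within 1.5 mm) and its head has turned back, every rough casting lies in the tub, every bright casting lies in the pan, and the pan stands upright on the black mat (middles within 50 mm), everything at rest (value of joint flap below 0.1 rad and value of joint stop below 0.0015 m and value of joint stop_twist below 0.15 rad and x of bright1 in the frame of pan between -0.076 and 0.076 m and y of bright1 in the frame of pan between -0.077 and 0.077 m and z of bright1 in the frame of pan between -0.004 and 0.06 m and x of bright2 in the frame of pan between -0.076 and 0.076 m and y of bright2 in the frame of pan between -0.077 and 0.077 m and z of bright2 in the frame of pan between -0.004 and 0.06 m and x of bright3 in the frame of pan between -0.076 and 0.076 m and y of bright3 in the frame of pan between -0.077 and 0.077 m and z of bright3 in the frame of pan between -0.004 and 0.06 m and x of bright4 in the frame of pan between -0.076 and 0.076 m and y of bright4 in the frame of pan between -0.077 and 0.077 m and z of bright4 in the frame of pan between -0.004 and 0.06 m and x of rough1 in the frame of tub between -0.01 and 0.152 m and y of rough1 in the frame of tub between -0.062 and 0.062 m and z of rough1 in the frame of tub between -0.006 and 0.085 m and x of rough2 in the frame of tub between -0.01 and 0.152 m and y of rough2 in the frame of tub between -0.062 and 0.062 m and z of rough2 in the frame of tub between -0.006 and 0.085 m and x of rough3 in the frame of tub between -0.01 and 0.152 m and y of rough3 in the frame of tub between -0.062 and 0.062 m and z of rough3 in the frame of tub between -0.006 and 0.085 m and x of rough4 in the frame of tub between -0.01 and 0.152 m and y of rough4 in the frame of tub between -0.062 and 0.062 m and z of rough4 in the frame of tub between -0.006 and 0.085 m and horizontal distance between pan and mat below 0.05 m and z of pan in the frame of mat below 0.012 m and angle between pan's own z axis and vertical below 0.1 rad and linear speed of pan below 0.02 m/s and linear speed of each of rough1, rough2, rough3, rough4, bright1, bright2, bright3, bright4 below 0.03 m/s); the robot touches nothing.
It fails at once if the flap is open (more than 0.2 rad) while the stop is out (value of joint flap above 0.2 rad and value of joint stop below 0.003 m).
It fails at once if the mug, screwdriver or jar is moved more than 40 mm (distance of any of mug, driver, jar from where it was at the start of the episode above 0.04 m).
Of rough1, rough2, rough3, rough4 only 2 to 4 are there at a start; the rules pass over those that are not, and their reading is None.
Of bright1, bright2, bright3, bright4 only 2 to 4 are there at a start; the rules pass over those that are not, and their reading is None.
At some moment in a run one of rough1, rough2, rough3, rough4 may be knocked a few centimetres aside while the robot is not near it.
Once in a run the grip may slacken for a moment while it holds something.
It also fails if it takes over 208 s, if anything falls off the work surface, if the arm or the gripper's body presses on something with over 40 N, if the wrist force passes 120 N, or if a joint passes its speed limit or range.

## Working session

There is one attempt and no reset: what is moved stays moved. The work goes in short steps, Python scripts to look and compute and a tool call to move; the robot and the scene stay as the last step left them, time stands still between calls to the robot, and variables do not carry over. Pictures are saved under pics/ and viewed, and the job is handed in when it is done.

Besides the shell and the picture viewer there is one more tool, called after ">>>" by a JSON object that holds its "name" and its "arguments". move_arm: Moves the arm, as the interface text tells. Its arguments: {"type":"object","properties":{"moves":{"type":"array"}},"required":["moves"]}

```bash
ls; mkdir -p pics; python3 - <<'E'
from station import manip
import cv2,numpy as np
np.set_printoptions(precision=4,suppress=True)
s=manip.state();print(s)
for n in("scene","side","wrist"):
    p=manip.camera_params(n);print(n,p)
    im,d=manip.grab_frame(n)
    cv2.imwrite(f"pics/{n}0.png",im[:,:,::-1]);np.save(f"pics/{n}0_d.npy",d)
print(manip.pinch_z,manip.state()['t'])
E
```

```text
pics
{'t': 0.0, 'joint_positions': array([64.7284, 15.0968, -2.8036, 72.1576,  0.0017, 81.1024]), 'joint_velocities': array([ 0.0266,  0.1938, -0.0547, -0.0691, -0.0244,  0.0191]), 'joint_torque': array([ -0.0024, -63.7625,  38.4578,   0.0136,  -0.0002,  -0.    ]), 'tcp_pos': array([0.1479, 0.5035, 0.2308]), 'tool_rot': array([[-0.9594,  0.2819, -0.0005],
       [ 0.2819,  0.9594, -0.0009],
       [ 0.0002, -0.001 , -1.    ]]), 'ft_force': array([ 0.0557, -0.1412, -1.2104]), 'wrist_torque': array([ 0.0039, -0.0154, -0.0071]), 'opening': 0.08526498647584414}
scene {'K': array([[398.5759,   0.    , 277.8034],
       [  0.    , 398.5759, 213.4188],
       [  0.    ,   0.    ,   1.    ]]), 'R': array([[-0.7459,  0.6659,  0.0111],
       [ 0.4856,  0.5552, -0.6753],
       [-0.4559, -0.4983, -0.7375]]), 't': array([ 0.3882, -0.0784,  1.2912])}
side {'K': array([[464.2306,   0.    , 278.6944],
       [  0.    , 464.2306, 213.4726],
       [  0.    ,   0.    ,   1.    ]]), 'R': array([[ 0.9926, -0.1201, -0.0155],
       [-0.0834, -0.5848, -0.8069],
       [ 0.0879,  0.8022, -0.5905]]), 't': array([-0.4197,  0.1051,  1.4097])}
wrist {'K': array([[370.219 ,   0.    , 279.9025],
       [  0.    , 370.219 , 216.7518],
       [  0.    ,   0.    ,   1.    ]]), 'mount': array([[ 0.0007, -0.9561, -0.2929,  0.0746],
       [ 1.    ,  0.0004,  0.0009, -0.0005],
       [-0.0008, -0.2929,  0.9561, -0.1436],
       [ 0.    ,  0.    ,  0.    ,  1.    ]])}
0.0187 0.15
```

View pics/scene0.png

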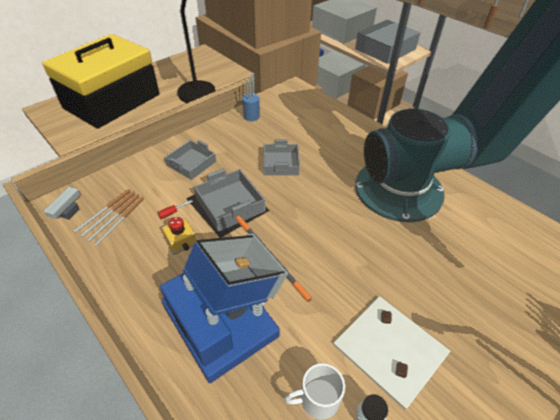

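View pics/side0.png

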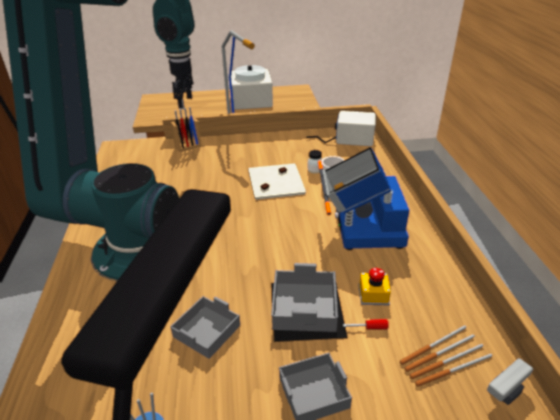

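View pics/wrist0.png

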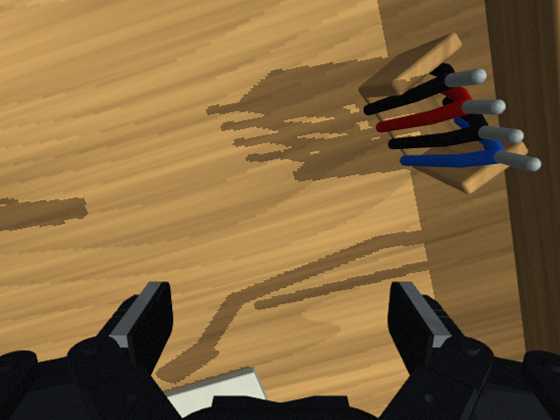

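The scene shows the machine at about (220,300), and the stop box at about (178,232). The largest pan stands on its black mat at (230,200). The board at (390,350) carries two rough castings at (387,317) and (401,370), and the mug and jar are at (323,390) and (373,408). Next I measure these.

```bash
cat > h.py <<'E'
import numpy as np,cv2
from station import manip
np.set_printoptions(precision=4,suppress=True)
def grab(n,tag=None):
    s=manip.state(); im,d=manip.grab_frame(n); p=manip.camera_params(n)
    K=p['K']
    if n=='wrist':
        M=np.eye(4);M[:3,:3]=s['tool_rot'];M[:3,3]=s['tcp_pos'];M=M@p['mount']
        Rw,c=M[:3,:3],M[:3,3]
    else:
        Rw=p['R'].T;c=-Rw@p['t']
    if tag: cv2.imwrite(f'pics/{tag}.png',im[:,:,::-1])
    return dict(im=im,d=d,K=K,R=Rw,c=c)
def cloud(f):
    h,w=f['d'].shape;u,v=np.meshgrid(np.arange(w),np.arange(h))
    X=np.stack([(u-f['K'][0,2])/f['K'][0,0],(v-f['K'][1,2])/f['K'][1,1],np.ones((h,w))],-1)*f['d'][...,None]
    P=X@f['R'].T+f['c'];P[f['d']<=0]=np.nan
    return P
def ray(f,uv,z):
    uv=np.atleast_2d(uv).astype(float)
    r=np.c_[(uv-f['K'][:2,2])/np.diag(f['K'])[:2],np.ones(len(uv))]@f['R'].T
    return f['c']+r*((z-f['c'][2])/r[:,2])[:,None]
def proj(f,X):
    q=(np.atleast_2d(X)-f['c'])@f['R'];return q[:,:2]/q[:,2:]*np.diag(f['K'])[:2]+f['K'][:2,2]
def tri(fs,uvs):
    A=np.zeros((3,3));b=np.zeros(3)
    for f,uv in zip(fs,uvs):
        r=np.r_[(np.array(uv)-f['K'][:2,2])/np.diag(f['K'])[:2],1];r=f['R']@r;r/=np.linalg.norm(r)
        Q=np.eye(3)-np.outer(r,r);A+=Q;b+=Q@f['c']
    return np.linalg.solve(A,b)
def hsv(f): return cv2.cvtColor(f['im'],cv2.COLOR_RGB2HSV)
def blobs(m,mn=30):
    n,l,st,c=cv2.connectedComponentsWithStats(m.astype(np.uint8),connectivity=8)
    return [(l==i,st[i],c[i]) for i in range(1,n) if st[i,4]>=mn]
def zoom(f,x0,y0,w,h,k,tag):
    cv2.imwrite(f'pics/{tag}.png',cv2.resize(f['im'][y0:y0+h,x0:x0+w,::-1],None,fx=k,fy=k,interpolation=cv2.INTER_CUBIC))
def st():
    s=manip.state();print('t',round(s['t'],2),'tcp',s['tcp_pos'],'open',round(s['opening'],4),'F',s['ft_force'],'j',s['joint_positions']);print(s['tool_rot']);return s
E
cat > m1.py <<'E'
from h import *
for n in('scene','side'):
    f=grab(n);P=cloud(f);H=hsv(f)
    np.savez(f'{n}.npz',**f)
    h,s,v=H[...,0],H[...,1].astype(int),H[...,2]
    for nm,m in dict(orange=(h>4)&(h<13)&(s>200)&(v>150),red=((h<4)|(h>175))&(s>180)&(v>90),yellow=(h>22)&(h<30)&(s>180)&(v>120),white=(s<30)&(v>190),black=(v<45),dark=(v<75)&(s>90)&(h<20)).items():
        for b,stt,c in blobs(m,12):
            p=P[b];p=p[~np.isnan(p[:,0])]
            if len(p): print(n,nm,stt,c.round(1),'med',np.median(p,0),'min',p.min(0),'max',p.max(0))
    zoom(f,140,150,200,230,3,n+'z') if n=='scene' else zoom(f,230,130,200,230,3,n+'z')
E
python3 m1.py
```

```text
scene red [159 206  17  12 106] [166.8 211.6] med [ 0.6196 -0.3843  0.0217] min [ 0.5941 -0.3963  0.0108] max [ 0.6428 -0.3772  0.0293]
scene red [170 218  13  12  82] [176.  224.2] med [ 0.6462 -0.2707  0.0815] min [ 0.6276 -0.2953  0.0688] max [ 0.6611 -0.261   0.086 ]
scene white [    0     0   186   182 13981] [64.3 57. ] med [ 0.4702 -1.8492 -0.0663] min [-0.3513 -1.8729 -0.6757] max [ 0.9688 -1.8242  0.2034]
scene white [185   0  13  48 334] [191.   16.7] med [-0.4034 -1.8495 -0.0997] min [-0.4662 -1.868  -0.2986] max [-0.3636 -1.8264 -0.0116]
scene white [  0 187   6   9  30] [  1.9 191.4] med [ 0.9915 -1.8373 -0.7256] min [ 0.982  -1.849  -0.7507] max [ 1.0122 -1.8196 -0.6958]
scene white [ 45 187  32  27 190] [ 61.5 199.1] med [ 0.8327 -0.5979  0.0568] min [ 0.7874 -0.6328  0.0514] max [ 0.8901 -0.56    0.0601]
scene white [420 188   8   5  12] [423.2 190. ] med [0.0172 0.0856 0.0688] min [0.0004 0.081  0.0659] max [0.0267 0.0887 0.0721]
scene white [ 334  297  116  111 5971] [392.1 350.6] med [0.4565 0.322  0.0121] min [ 0.3532  0.2122 -0.0011] max [0.5437 0.4169 0.0194]
sc
[... 7694 characters left out ...]
643 -0.7335  0.5567]
side dark [370 280  12   6  31] [375.2 282.7] med [ 0.6371 -0.2929  0.0531] min [ 0.6266 -0.3024  0.0491] max [ 0.6573 -0.2789  0.0711]
side dark [274 331  22  11  34] [281.1 338.8] med [ 0.3761 -0.4018  0.0038] min [ 0.3632 -0.4066 -0.0005] max [ 0.4135 -0.3717  0.0073]
side dark [316 337  20   2  20] [325.5 337.8] med [ 0.4871 -0.409   0.0042] min [ 0.4644 -0.4115  0.0002] max [ 0.5102 -0.4066  0.0057]
side dark [297 338  18   2  19] [305.9 338.9] med [ 0.4404 -0.4064  0.0044] min [ 0.4184 -0.4085  0.0013] max [ 0.4593 -0.4024  0.0064]
side dark [ 61 353  56  67 140] [ 91.7 383.6] med [ 0.1564 -0.8392  0.5327] min [ 0.1274 -0.8536  0.4697] max [ 0.1767 -0.8257  0.5545]
```

```bash
ls pics
```

```text
scene0.png
scene0_d.npy
scenez.png
side0.png
side0_d.npy
sidez.png
wrist0.png
wrist0_d.npy
```

View pics/scenez.png

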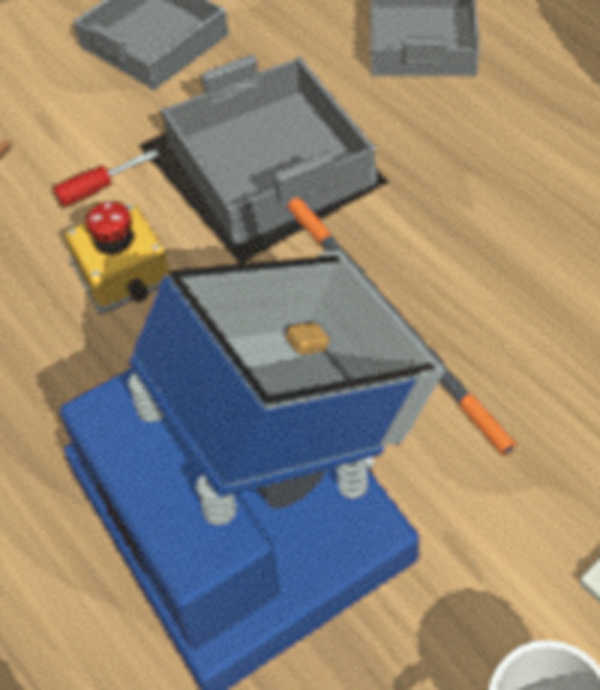

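View pics/sidez.png

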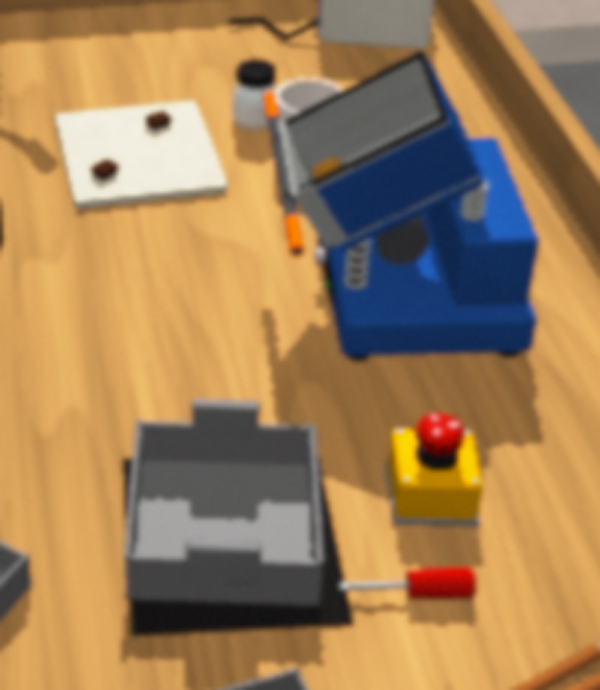

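```bash
cat > m2.py <<'E'
from h import *
F={n:dict(np.load(n+'.npz')) for n in('scene','side')}
Pall={n:cloud(F[n]) for n in F}
for n in F:
    f=F[n];P=Pall[n];H=hsv(f);h,s,v=H[...,0].astype(int),H[...,1].astype(int),H[...,2].astype(int)
    im=f['im'];print(n,'sleeve pix', im[225,243] if n=='scene' else im[208,328], H[225,243] if n=='scene' else H[208,328])
    m=(h>=3)&(h<=11)&(s>205)&(v>120)
    for b,stt,c in blobs(m,10):
        p=P[b];p=p[~np.isnan(p[:,0])]
        med=np.median(p,0)
        if med[0]<0.3 or med[0]>0.75 or abs(med[1])>0.3: continue
        print(n,'or',stt,c,med,p.min(0),p.max(0))
    # pan
    sel=(P[...,0]>0.3)&(P[...,0]<0.58)&(P[...,1]>-0.45)&(P[...,1]<-0.15)
    q=P[sel&(P[...,2]>0.044)&(P[...,2]<0.054)&(s<60)]
    print('rim',len(q),cv2.minAreaRect(q[:,:2].astype(np.float32)),q.mean(0))
    q=P[sel&(P[...,2]>0.066)&(P[...,2]<0.09)&(s<60)]
    for g in (q[q[:,1]<-.3],q[q[:,1]>-.3]):
        if len(g)>4:print('lug',len(g),cv2.minAreaRect(g[:,:2].astype(np.float32)),g.mean(0),g[:,2].max())
    q=P[sel&(v<45)&(P[...,2]<0.012)]; print('mat',cv2.minAreaRect(q[:,:2].astype(np.float32)))
    # board
    sel=(P[...,0]>0.33)&(P[...,0]<0.56)&(P[...,1]>0.18)&(P[...,1]<0.45)
    q=P[sel&(P[...,2]>0.006)&(P[...,2]<0.02)&(s<40)];print('board',cv2.minAreaRect(q[:,:2].astype(np.float32)),np.median(q[:,2]))
    m=sel&(v<110)&(P[...,2]>0.01)
    for b,stt,c in blobs(m,10):
        p=P[b];print('rough',stt,c,np.median(p,0),cv2.minAreaRect(p[:,:2].astype(np.float32)))
    # red head
    m=((h<5)|(h>172))&(s>120)&(v>60)&(P[...,2]>0.06)&(P[...,2]<0.1)&(P[...,1]<-.2)&(P[...,1]>-.33)&(P[...,0]>.5)
    p=P[m];print('stop',len(p),cv2.minEnclosingCircle(p[:,:2].astype(np.float32)),np.percentile(p[:,2],[50,95]),np.argwhere(m).mean(0))
    # yellow top
    m=(h>18)&(h<32)&(s>150)&(abs(P[...,2]-.048)<.008)&(P[...,1]<-.2)&(P[...,1]>-.36)&(P[...,0]>.55)&(P[...,0]<.73)
    p=P[m];print('box',len(p),cv2.minAreaRect(p[:,:2].astype(np.float32)))
E
python3 m2.py
```

```text
scene sleeve pix [215 116  55] [ 11 190 215]
rim 332 ((0.4528543949127197, -0.2959795296192169), (0.17235754430294037, 0.16016048192977905), 79.45069122314453) [ 0.455  -0.2939  0.0492]
lug 87 ((0.4391323924064636, -0.38057875633239746), (0.01382497325539589, 0.05804222449660301), 80.83269500732422) [ 0.4391 -0.3786  0.0726] 0.07861947433320515
lug 101 ((0.467379093170166, -0.2186962068080902), (0.016966814175248146, 0.058968041092157364), 79.45006561279297) [ 0.4686 -0.2179  0.0733] 0.07858641955477486
mat ((0.48548373579978943, -0.3074696660041809), (0.19000042974948883, 0.11225741356611252), 85.17740631103516)
board ((0.45107752084732056, 0.31441405415534973), (0.1828659176826477, 0.19961151480674744), 2.4152424335479736) 0.012029520306411023
rough [381 311  10  12 106] [385.4811 316.6038] [0.4085 0.2618 0.0269] ((0.40773117542266846, 0.2614535689353943), (0.026374612003564835, 0.02131917141377926), 37.27516174316406)
rough [396 362  11  15 133] [400.9248 369.3684] [0.485  0.363  0.0269] ((0.48312821984291077, 0.362496942281723), (0.02734171599149704, 0.021141711622476578), 29.650
[... 1002 characters left out ...]
584285736, 0.3121442198753357), (0.1765289306640625, 0.20308607816696167), 2.884916067123413) 0.012306986912350215
rough [280 168   6   5  24] [282.4167 170.1667] [0.4794 0.3513 0.0246] ((0.47949036955833435, 0.35183843970298767), (0.01697172224521637, 0.019254811108112335), 77.71491241455078)
rough [261 184   8   6  31] [264.5161 186.5806] [0.4042 0.2514 0.0234] ((0.40184131264686584, 0.25376543402671814), (0.022083062678575516, 0.01753934472799301), 40.43518829345703)
stop 146 ((0.6431612968444824, -0.2861025333404541), 0.019946962594985962) [0.0826 0.0869] [274.0753 376.0822]
box 408 ((0.6415662169456482, -0.28488174080848694), (0.0721626952290535, 0.07199185341596603), 80.15760803222656)
```

```bash
cat > m3.py <<'E'
from h import *
F={n:dict(np.load(n+'.npz')) for n in('scene','side')}
Q={}
for n in F:
    f=F[n];P=cloud(f);H=hsv(f);h,s,v=H[...,0].astype(int),H[...,1].astype(int),H[...,2].astype(int)
    m=(h>=7)&(h<=17)&(s>175)&(v>150)&(P[...,2]>0.12)&(P[...,2]<0.2)&(abs(P[...,1])<.25)&(P[...,0]>.4)&(P[...,0]<.75)
    for b,stt,c in blobs(m,10):
        p=P[b];yx=np.argwhere(b)[:,::-1]
        print(n,'or',stt,c,np.median(p,0));Q.setdefault(n,[]).append(c)
    m=(h>=95)&(h<=125)&(s>120)&(P[...,0]>.5)
    # blue base low
    q=P[m&(P[...,2]>0.02)&(P[...,2]<0.3)&(P[...,0]<1)];print('blue',cv2.minAreaRect(q[:,:2].astype(np.float32)))
    m=(h>=14)&(h<=24)&(s>150)&(P[...,2]>0.11)&(P[...,2]<0.19)&(abs(P[...,1])<.2)&(P[...,0]>.5)&(P[...,0]<.8)
    for b,stt,c in blobs(m,6):
        p=P[b];print('bright?',stt,c,np.median(p,0))
print(Q)
for a in Q['scene']:
    for b in Q['side']:
        X=tri([F['scene'],F['side']],[a,b]);print(a,b,X,proj(F['scene'],X)-a,proj(F['side'],X)-b)
E
python3 m3.py
```

```text
scene or [237 217  12  13  59] [242.4407 222.9153] [ 0.552  -0.0971  0.1674]
scene or [294 282  17  18  94] [301.5851 290.6915] [0.5761 0.1338 0.1678]
blue ((0.6450957655906677, -0.4926988482475281), (1.2317081689834595, 0.21239790320396423), 83.9849853515625)
side or [318 161   4   8  23] [319.6957 164.6522] [0.5718 0.1298 0.1674]
side or [325 202   6  13  58] [327.3448 207.5172] [ 0.5484 -0.1007  0.1676]
blue ((0.6913478970527649, -0.017115101218223572), (0.20395466685295105, 0.20557980239391327), 86.0291748046875)
bright? [319 162   3   6  12] [319.8333 164.3333] [0.5726 0.1322 0.1681]
bright? [335 183   8   6  26] [338.3077 185.4231] [0.6145 0.0501 0.1356]
bright? [325 202   6  14  52] [327.4231 208.0962] [ 0.5484 -0.105   0.1676]
{'scene': [array([242.4407, 222.9153]), array([301.5851, 290.6915])], 'side': [array([319.6957, 164.6522]), array([327.3448, 207.5172])]}
[242.4407 222.9153] [319.6957 164.6522] [ 0.5648 -0.0307  0.2516] [[11.9429 -5.4087]] [[9.7882 2.9594]]
[242.4407 222.9153] [327.3448 207.5172] [ 0.5495 -0.0981  0.1647] [[ 0.2788 -0.1122]] [[0.253  0.0769]]
[301.5851 290.6915] [319.6957 164.6522] [0.5734 0.1336 0.1652] [[ 0.5017 -0.2366]] [[0.3467 0.1295]]
[301.5851 290.6915] [327.3448 207.5172] [0.5577 0.0785 0.0549] [[-13.3381   5.5028]] [[-10.123   -3.9022]]
```

>>> {"name": "move_arm", "arguments": {"moves": [[[0,0,0,-0.025,-0.0254,-0.001,0.0],[0,0,0,-0.025,-0.0254,-0.001,0.0],[0,0,0,-0.025,-0.0254,-0.001,0.0],[0,0,0,-0.025,-0.0254,-0.001,0.0],[0,0,0,-0.025,-0.0254,-0.001,0.0],[0,0,0,-0.025,-0.0254,-0.001,0.0],[0,0,0,-0.025,-0.0254,-0.001,0.0],[0,0,0,-0.025,-0.0254,-0.001,0.0],[0,0,0,-0.025,-0.0254,-0.001,0.0],[0,0,0,-0.025,-0.0254,-0.001,0.0],[0,0,0,-0.025,-0.0254,-0.001,0.0],[0,0,0,-0.025,-0.0254,-0.001,0.0]]]}}

```text
t: 1.25
tcp_pos: [0.3503, 0.125, 0.2435]
tool_rot: [[-0.959, 0.282, 0.001], [0.282, 0.959, 0.0], [-0.0, 0.0, -1.0]]
ft_force: [1.2, 1.3, 0.5]
opening: 0.0002
```

>>> {"name": "move_arm", "arguments": {"moves": [[[0,0,0,-0.025,-0.0254,-0.001,0.0],[0,0,0,-0.025,-0.0254,-0.001,0.0],[0,0,0,-0.025,-0.0254,-0.001,0.0],[0,0,0,-0.025,-0.0254,-0.001,0.0],[0,0,0,-0.025,-0.0254,-0.001,0.0],[0,0,0,-0.025,-0.0254,-0.001,0.0],[0,0,0,-0.025,-0.0254,-0.001,0.0],[0,0,0,-0.025,-0.0254,-0.001,0.0],[0,0,0,-0.025,-0.0254,-0.001,0.0],[0,0,0,-0.025,-0.0254,-0.001,0.0],[0,0,-5.3,-0.025,-0.0254,-0.001,0.0],[0,0,-5.3,0,0,0,0.0]]]}}

```text
t: 2.25
tcp_pos: [0.537, -0.2238, 0.2529]
tool_rot: [[-0.995, 0.1, -0.0], [0.1, 0.995, -0.001], [0.0, -0.001, -1.0]]
ft_force: [1.1, -1.1, -1.2]
opening: 0.0002
```

```bash
python3 - <<'E'
from h import *
st()
f=grab('wrist','w1');np.savez('w1.npz',**f);st()
E
```

```text
t 2.25 tcp [ 0.537  -0.2238  0.2529] open 0.0002 F [ 1.1096 -1.0997 -1.231 ] j [-30.6274  20.522    8.6367  78.1168  -0.0407 -24.9062]
[[-0.995   0.0997 -0.0004]
 [ 0.0997  0.995  -0.0006]
 [ 0.0003 -0.0006 -1.    ]]
t 2.3 tcp [ 0.5358 -0.2215  0.2531] open 0.0001 F [-0.8542  0.7686 -0.4884] j [-30.5029  20.3624   8.421   78.1182  -0.0119 -25.2228]
[[-0.9958  0.092  -0.001 ]
 [ 0.092   0.9958  0.0003]
 [ 0.001   0.0003 -1.    ]]
```

View pics/w1.png

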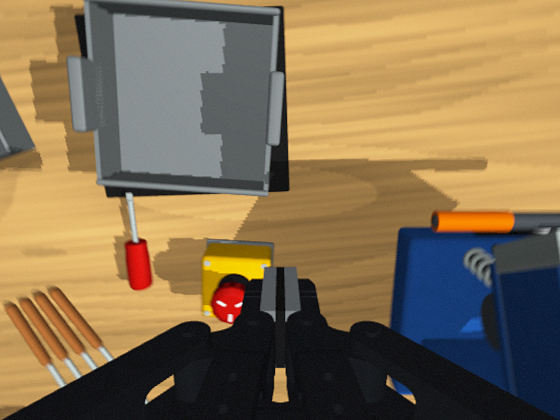

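The wrist view shows the pan on its mat at (190,100), with lugs at (80,95) and (276,108). The stop head is at (231,302), and the right sleeve at (473,221). I'll take it again now the arm is still and measure.

```bash
cat > m4.py <<'E'
from h import *
f=grab('wrist');np.savez('w1.npz',**f);P=cloud(f);H=hsv(f);h,s,v=H[...,0].astype(int),H[...,1].astype(int),H[...,2].astype(int)
m=((h<5)|(h>172))&(s>120)&(v>60)&(P[...,2]>.06)&(P[...,2]<.1)
for b,a,c in blobs(m,40):
    p=P[b];print('red',a,c,cv2.minEnclosingCircle(p[:,:2].astype(np.float32)),np.percentile(p[:,2],[50,95]))
    u,r=cv2.minEnclosingCircle(np.argwhere(b)[:,::-1].astype(np.float32));print(u,r,ray(f,u,.078))
m=(h>=5)&(h<=17)&(s>175)&(P[...,2]>.14)
for b,a,c in blobs(m,40):
    p=P[b];yx=np.argwhere(b)[:,::-1].astype(np.float32);R=cv2.minAreaRect(yx);print('or',R,ray(f,R[0],.1617),np.median(p,0),np.percentile(p[:,2],95), cv2.minAreaRect(p[:,:2].astype(np.float32)))
m=(h>18)&(h<32)&(s>150)&(abs(P[...,2]-.048)<.006)
p=P[m];print('box',cv2.minAreaRect(p[:,:2].astype(np.float32)))
g=(s<60)&(P[...,0]<.62)&(P[...,1]<-.15)&(P[...,1]>-.43)
q=P[g&(P[...,2]>.045)&(P[...,2]<.054)];print('rim',len(q),cv2.minAreaRect(q[:,:2].astype(np.float32)),q[:,2].mean())
for b,a,c in blobs(g&(P[...,2]>.066)&(P[...,2]<.08),30):
    p=P[b];print('lug',a,c,cv2.minAreaRect(p[:,:2].astype(np.float32)),np.median(p[:,2]))
st()
E
python3 m4.py
```

```text
red [ 206  283   38   41 1049] [224.877  302.0543] ((0.6413961052894592, -0.28333595395088196), 0.020014161244034767) [0.084 0.086]
(226.5, 302.5) 20.94049072265625 [[ 0.6403 -0.2832  0.078 ]]
or ((467.5, 225.0), (20.0, 81.0), 90.0) [[ 0.5503 -0.0971  0.1617]] [ 0.5479 -0.0997  0.1684] 0.1701101455414705 ((0.5491270422935486, -0.09880921244621277), (0.05125374346971512, 0.013539297506213188), 85.15495300292969)
box ((0.6410631537437439, -0.2831540107727051), (0.07147154957056046, 0.07090192288160324), 81.30366516113281)
rim 1457 ((0.49245327711105347, -0.3091231882572174), (0.16215607523918152, 0.2343653440475464), 80.72994232177734) 0.04931944233900005
lug [  66   54   23   76 1373] [76.9264 91.7611] ((0.43762513995170593, -0.38187679648399353), (0.011594959534704685, 0.05891307070851326), 78.98299407958984) 0.07601131412183526
lug [ 263   73   19   75 1047] [272.0774 109.5731] ((0.466749370098114, -0.22193630039691925), (0.011979088187217712, 0.05987407639622688), 79.88189697265625) 0.07656112108189167
t 2.35 tcp [ 0.5351 -0.2199  0.2535] open -0.0001 F [-0.1951  0.0324  0.7995] j [-30.4079  20.2414   8.2936  78.1243   0.001  -24.6534]
[[-0.995   0.1003 -0.0011]
 [ 0.1003  0.995   0.0007]
 [ 0.0011  0.0005 -1.    ]]
```

>>> {"name": "move_arm", "arguments": {"moves": [[[0,0,0,-0.0224,-0.0104,0.01,0.0],[0,0,0,-0.0224,-0.0104,0.02,0.0],[0,0,0,-0.0224,-0.0104,0.02,0.0],[0,0,0,-0.0224,-0.0104,0.02,0.0],[0,0,0,-0.0224,-0.0104,0.02,0.0],[0,0,0,0,0,0.025,0.0],[0,0,0,0,0,0.02,0.0],[0,0,0,0,0,0.018,0.0],[0,0,0,0,0,0,0.0],[0,0,0,0,0,0,0.0]]]}}

```text
t: 3.18
tcp_pos: [0.6407, -0.2808, 0.1014]
tool_rot: [[-0.995, 0.102, -0.001], [0.102, 0.995, 0.001], [0.001, 0.001, -1.0]]
ft_force: [0.3, -0.8, 0.7]
opening: 0.0001
```

>>> {"name": "move_arm", "arguments": {"moves": [[[0,0,0,0,-0.001,0.008,0.0],[0,0,0,0,0,0.005,0.0],[0,0,0,0,0,0.004,0.0],[0,0,0,0,0,0.003,0.0],[0,0,0,0,0,0.002,0.0],[0,0,0,0,0,0.001,0.0],[0,0,0,0,0,0,0.0],[0,0,0,0,0,0,0.0]]]}}

```text
t: 3.85
tcp_pos: [0.6411, -0.283, 0.0785]
tool_rot: [[-0.995, 0.101, 0.0], [0.101, 0.995, -0.0], [-0.0, -0.0, -1.0]]
ft_force: [-0.7, 0.6, 3.2]
opening: -0.0002
```

>>> {"name": "move_arm", "arguments": {"moves": [[[0,0,0,0,0,0.001,0.0],[0,0,0,0,0,0.001,0.0],[0,0,0,0,0,0,0.0],[0,0,0,0,0,0,0.0]]]}}

```text
t: 4.18
tcp_pos: [0.6413, -0.2831, 0.0782]
tool_rot: [[-0.995, 0.101, 0.002], [0.101, 0.995, -0.001], [-0.002, -0.001, -1.0]]
ft_force: [-6.2, 4.3, 21.2]
opening: 0.0002
```

>>> {"name": "move_arm", "arguments": {"moves": [[[0,0,0,0,0,-0.01,0.0],[0,0,0,0,0,-0.03,0.0],[0,0,0,0,0,-0.03,0.0],[0,0,2.2,0.01,0,-0.03,0.05],[0,0,2.3,0.018,0.004,0,0.05],[0,0,0,0.033,0.006,0,0.05],[0,0,0,0.033,0.006,0,0.05],[0,0,0,0.033,0.006,0,0.05],[0,0,0,0.033,0.006,0,0.05],[0,0,0,0.02,0.002,0,0.05],[0,0,0,0,0,0,0.05],[0,0,0,0,0,0,0.05]]]}}

```text
t: 5.18
tcp_pos: [0.4686, -0.2227, 0.177]
tool_rot: [[-0.984, 0.179, 0.001], [0.179, 0.984, -0.001], [-0.001, -0.0, -1.0]]
ft_force: [0.7, -0.2, 0.4]
opening: 0.0498
```

```bash
cat > d.py <<'E'
import sys
from h import *
s=st();x,y,z=map(float,sys.argv[1:4]);yaw=float(sys.argv[4]) if len(sys.argv)>4 else None
print('delta tool',s['tool_rot'].T@(np.array([x,y,z])-s['tcp_pos']))
ty=s['tool_rot'][:,1];cur=np.degrees(np.arctan2(-ty[0],ty[1]));print('yaw',cur,'rz',None if yaw is None else -(yaw-cur))
E
python3 d.py 0.4667 -0.2219 0.038 -10.3; python3 - <<'E'
from h import *
f=grab('wrist','w2');P=cloud(f);np.savez('w2.npz',**f)
m=hsv(f)[...,1]<60
g=m&(P[...,2]>.066)&(P[...,2]<.08)&(P[...,1]<-.15)&(P[...,0]<.6)
for b,a,c in blobs(g,30):
    p=P[b];print('lug',a,c,cv2.minAreaRect(p[:,:2].astype(np.float32)),np.median(p[:,2]))
f=grab('side');P=cloud(f);H=hsv(f);h,s,v=[H[...,i].astype(int) for i in range(3)]
m=((h<5)|(h>172))&(s>120)&(v>60)&(P[...,2]>0.06)&(P[...,2]<0.1)&(P[...,1]<-.2)&(P[...,1]>-.33)&(P[...,0]>.5)
print(np.percentile(P[m][:,2],[50,95]))
E
```

```text
t 5.18 tcp [ 0.4686 -0.2227  0.177 ] open 0.0498 F [ 0.6983 -0.2322  0.394 ] j [-34.4275  15.7437 -10.4194  63.778    0.0008 -24.1215]
[[-0.9839  0.1789  0.0009]
 [ 0.1789  0.9839 -0.0006]
 [-0.0009 -0.0004 -1.    ]]
delta tool [0.0021 0.0005 0.139 ]
yaw -10.305964752371063 rz -0.0059647523710619765
lug [  29  169   39   85 1989] [ 47.8813 210.3876] ((0.4377439320087433, -0.3822326958179474), (0.012451419606804848, 0.059700317680835724), 79.66133880615234) 0.07588931286671372
lug [ 273  168   17   85 1418] [281.0106 210.1601] ((0.46619912981987, -0.22171925008296967), (0.01145695149898529, 0.05913466215133667), 79.61705017089844) 0.07660654864702919
[0.0767 0.0804]
```

View pics/w2.png

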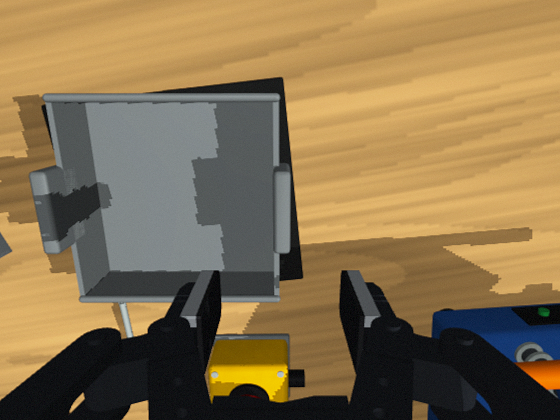

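The stop head now measures 80 mm, so it is in. The jaws straddle the +y lug at (281,210), so I go down and grip it.

>>> {"name": "move_arm", "arguments": {"moves": [[[0,0,0,0.002,0.001,0.02,0.05],[0,0,0,0,0,0.03,0.05],[0,0,0,0,0,0.03,0.05],[0,0,0,0,0,0.03,0.05],[0,0,0,0,0,0.02,0.05],[0,0,0,0,0,0.009,0.05],[0,0,0,0,0,0,0.03],[0,0,0,0,0,0,0.0],[0,0,0,0,0,0,0.0],[0,0,0,0,0,0,0.0],[0,0,0,0,0,0,0.0],[0,0,0,0,0,0,0.0]]]}}

```text
t: 6.28
tcp_pos: [0.4681, -0.2219, 0.0386]
tool_rot: [[-0.984, 0.178, 0.002], [0.178, 0.984, -0.001], [-0.003, -0.001, -1.0]]
ft_force: [0.8, -1.1, 6.3]
opening: 0.0112
```

>>> {"name": "move_arm", "arguments": {"moves": [[[0,0,0,0,0,-0.005,0.0],[0,0,0,0,0,-0.01,0.0],[0,0,0,0,0,-0.015,0.0],[0,0,0,0,0,-0.015,0.0],[0,0,0,0,0,-0.005,0.0],[0,0,0,0,0,0,0.0]]]}}

```text
t: 6.78
tcp_pos: [0.4678, -0.2218, 0.0886]
tool_rot: [[-0.984, 0.178, 0.002], [0.178, 0.984, -0.001], [-0.002, -0.001, -1.0]]
ft_force: [0.4, 0.3, -2.7]
opening: 0.0113
```

```bash
python3 - <<'E'
from h import *
f=grab('side','s2');zoom(f,230,220,200,130,4,'s2')
f=grab('wrist','w3')
M=np.array([1])
E
python3 d.py 0.48 -0.05 0.088 -5.8
```

```text
t 6.88 tcp [ 0.467  -0.2213  0.087 ] open 0.0112 F [ 0.4813  0.5529 -1.7318] j [-34.3964  19.3914 -20.1619  50.4567   0.0015 -24.1198]
[[-0.984   0.1784 -0.0001]
 [ 0.1784  0.984   0.0001]
 [ 0.0001  0.0001 -1.    ]]
delta tool [ 0.0177  0.1709 -0.001 ]
yaw -10.27653471805475 rz -4.47653471805475
```

View pics/s2.png

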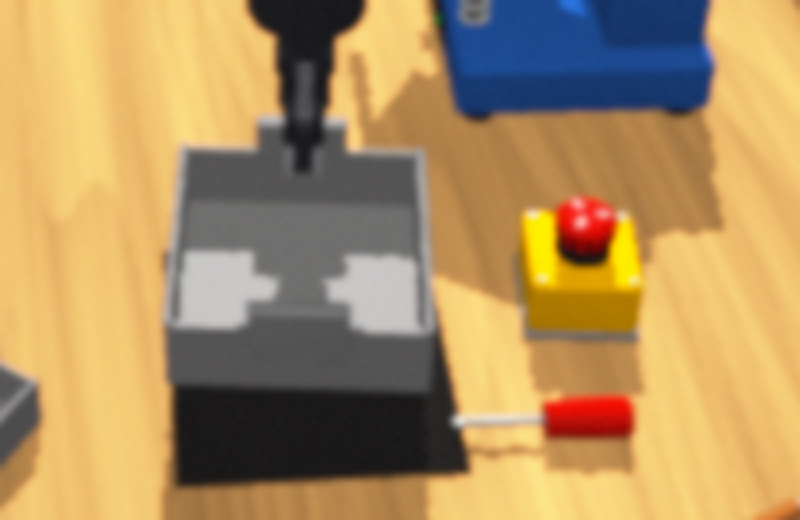

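>>> {"name": "move_arm", "arguments": {"moves": [[[0,0,-2.2,0,0,0,0.0],[0,0,-2.3,0,0.01,0,0.0],[0,0,0,0,0.02,0,0.0],[0,0,0,0,0.03,0,0.0],[0,0,0,0,0.035,0,0.0],[0,0,0,0,0.035,0,0.0],[0,0,0,0,0.035,0,0.0],[0,0,0,0,0.035,0,0.0],[0,0,0,0,0.035,0,0.0],[0,0,0,0,0.035,0,0.0],[0,0,0,0,0.03,0,0.0],[0,0,0,0,0.02,0,0.0]]]}}

```text
t: 7.88
tcp_pos: [0.499, 0.1001, 0.0866]
tool_rot: [[-0.995, 0.098, -0.001], [0.098, 0.995, 0.001], [0.001, 0.0, -1.0]]
ft_force: [-0.2, -0.9, -1.6]
opening: 0.0113
```

>>> {"name": "move_arm", "arguments": {"moves": [[[0,0,0,0,0.009,0,0.0],[0,0,0,0,0,0,0.0],[0,0,0,0,0,0,0.0]]]}}

```text
t: 8.13
tcp_pos: [0.5002, 0.1059, 0.0868]
tool_rot: [[-0.995, 0.099, -0.001], [0.099, 0.995, -0.0], [0.001, -0.0, -1.0]]
ft_force: [-0.6, -0.6, -2.2]
opening: 0.0115
```

```bash
python3 d.py 0.4986 0.1066 0.036 -5.8; python3 - <<'E'
from h import *
f=grab('scene');zoom(f,140,150,240,230,3,'sc3');f=grab('side');zoom(f,230,130,200,150,4,'s3');
E
```

```text
t 8.13 tcp [0.5002 0.1059 0.0868] open 0.0115 F [-0.6041 -0.6488 -2.2417] j [  2.8246  18.9509 -20.8951  50.2034  -0.0164   8.5263]
[[-0.9951  0.0993 -0.0008]
 [ 0.0993  0.9951 -0.0003]
 [ 0.0008 -0.0004 -1.    ]]
delta tool [0.0016 0.0006 0.0508]
yaw -5.701662542366805 rz 0.09833745763319524
```

View pics/sc3.png

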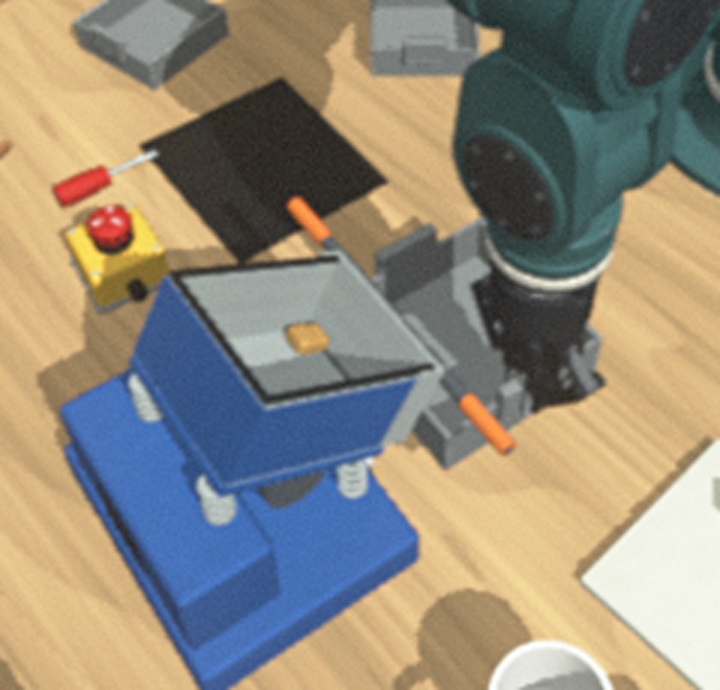

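View pics/s3.png

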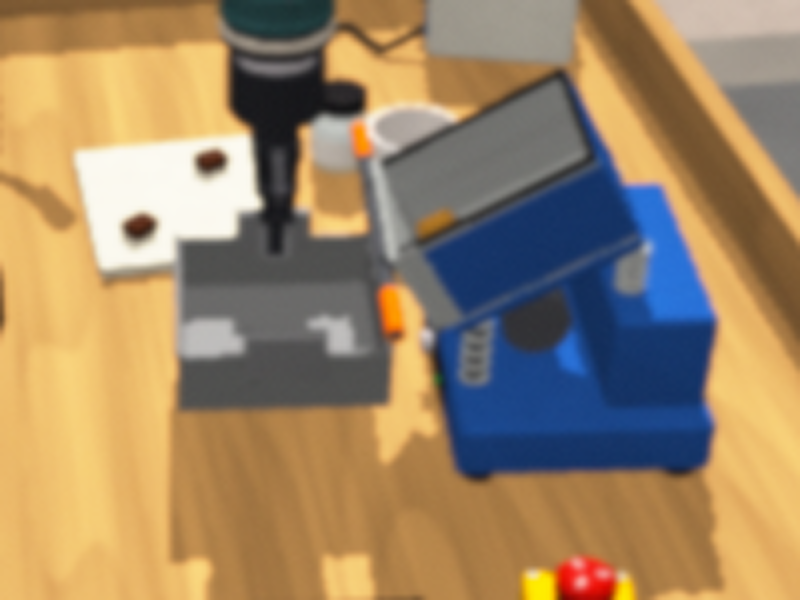

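>>> {"name": "move_arm", "arguments": {"moves": [[[0,0,0,0.0015,0.0005,0.015,0.0],[0,0,0,0,0,0.015,0.0],[0,0,0,0,0,0.012,0.0],[0,0,0,0,0,0.006,0.0],[0,0,0,0,0,0.004,0.0],[0,0,0,0,0,0,0.0],[0,0,0,0,0,0,0.02],[0,0,0,0,0,0,0.05],[0,0,0,0,0,0,0.05],[0,0,0,0,0,-0.01,0.05],[0,0,0,0,0,-0.02,0.05],[0,0,0,0,0,-0.03,0.05]]]}}

```text
t: 9.23
tcp_pos: [0.498, 0.1064, 0.0947]
tool_rot: [[-0.995, 0.101, -0.003], [0.101, 0.995, -0.0], [0.003, -0.001, -1.0]]
ft_force: [-0.2, -0.2, -0.7]
opening: 0.0499
```

>>> {"name": "move_arm", "arguments": {"moves": [[[0,0,0,0,0,-0.03,0.05],[0,0,0,0.01,-0.01,-0.04,0.05],[0,0,0,0.02,-0.02,-0.04,0.05],[0,0,0,0.02,-0.03,-0.04,0.05],[0,0,0,0,-0.03,-0.02,0.05],[0,0,0,0,0,0,0.05],[0,0,0,0,0,0,0.05]]]}}

```text
t: 9.82
tcp_pos: [0.4495, 0.0302, 0.2507]
tool_rot: [[-0.995, 0.103, 0.003], [0.103, 0.995, -0.0], [-0.003, -0.0, -1.0]]
ft_force: [0.3, 0.4, -1.1]
opening: 0.05
```

```bash
python3 - <<'E'
from h import *
st()
f=grab('wrist','w4');P=cloud(f);np.savez('w4.npz',**f)
H=hsv(f);h,s,v=[H[...,i].astype(int) for i in range(3)]
g=(s<60)&(P[...,2]>.06)&(P[...,2]<.08)&(P[...,0]<.56)&(P[...,1]<.13)&(P[...,1]>-.1)
for b,a,c in blobs(g,30):
    p=P[b];print('lug',a,c,cv2.minAreaRect(p[:,:2].astype(np.float32)),np.median(p[:,2]))
m=(h>=5)&(h<=17)&(s>175)&(P[...,2]>.14)
for b,a,c in blobs(m,40):
    p=P[b];print('or',a,c,np.median(p,0),np.percentile(p[:,2],95), cv2.minAreaRect(p[:,:2].astype(np.float32)))
f=grab('scene');P=cloud(f);H=hsv(f);v=H[...,2]
m=(P[...,0]>.33)&(P[...,0]<.58)&(P[...,1]>-.45)&(P[...,1]<-.18)&(v<75)&(P[...,2]<.015)
for b,a,c in blobs(m,300):
    p=P[b];print('mat',cv2.minAreaRect(p[:,:2].astype(np.float32)),np.median(p[:,2]))
E
```

```text
t 9.82 tcp [0.4495 0.0302 0.2507] open 0.05 F [ 0.3072  0.4492 -1.0944] j [-6.544   7.286  -9.9098 72.639  -0.0014 -0.6378]
[[-0.9947  0.1029  0.0029]
 [ 0.1029  0.9947 -0.0004]
 [-0.0029 -0.0001 -1.    ]]
lug [182 199  19  63 886] [191.0892 229.8747] ((0.48045918345451355, -0.056686319410800934), (0.01138667855411768, 0.05908479914069176), 84.89403533935547) 0.07229051595229435
lug [356 198  19  64 931] [365.2374 229.7121] ((0.4967776834964752, 0.10542246699333191), (0.01233555655926466, 0.05932764336466789), 84.20081329345703) 0.07241404043761629
mat ((0.4573051333427429, -0.3077002763748169), (0.19703224301338196, 0.17737142741680145), 86.42102813720703) 0.0035335196910394884
```

View pics/w4.png

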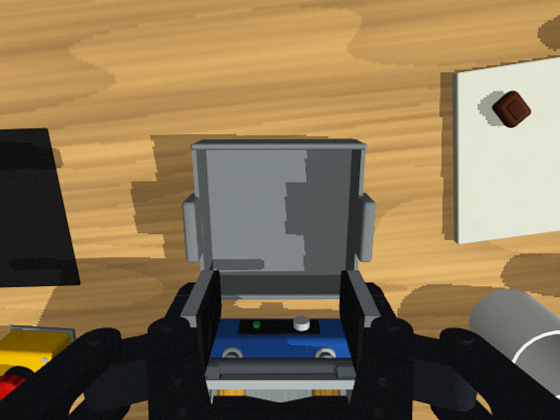

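The pan stands square under the machine, with lugs at (191,230) and (365,230). Two brass castings show behind the flap at the bottom edge. Next I turn the jaws 90° to grip the left sleeve.

>>> {"name": "move_arm", "arguments": {"moves": [[[0,0,7,0,0,0,0.05],[0,0,7,0,0,0,0.05],[0,0,7,0,0,0,0.05],[0,0,7,0,0,0,0.05],[0,0,7,0,0,0,0.05],[0,0,7,0,0,0,0.05],[0,0,7,0,0,0,0.05],[0,0,7,0,0,0,0.05],[0,0,7,0,0,0,0.05],[0,0,7,0,0,0,0.05],[0,0,7,0,0,0,0.05],[0,0,7,0,0,0,0.05]]]}}

```text
t: 10.92
tcp_pos: [0.4488, 0.0321, 0.2484]
tool_rot: [[0.001, 1.0, -0.002], [1.0, -0.001, 0.0], [0.0, -0.002, -1.0]]
ft_force: [-0.4, 0.3, 0.3]
opening: 0.0502
```

>>> {"name": "move_arm", "arguments": {"moves": [[[0,0,6,0,0,0,0.05],[0,0,0,0,0,0,0.05]]]}}

```text
t: 11.08
tcp_pos: [0.4488, 0.0321, 0.2485]
tool_rot: [[0.104, 0.995, -0.002], [0.995, -0.104, 0.0], [0.0, -0.002, -1.0]]
ft_force: [-0.3, -0.3, -0.5]
opening: 0.0501
```

```bash
python3 d.py 0.573 0.133 0.22
```

```text
t 11.08 tcp [0.4488 0.0321 0.2485] open 0.0501 F [-0.2812 -0.3463 -0.4967] j [ -6.3162   7.468  -10.0441  72.6005   0.0077  89.667 ]
[[ 0.1042  0.9946 -0.0019]
 [ 0.9946 -0.1042  0.0003]
 [ 0.0001 -0.002  -1.    ]]
delta tool [0.1133 0.113  0.0283]
yaw -95.98311864411306 rz None
```

>>> {"name": "move_arm", "arguments": {"moves": [[[0,0,0,0.02,0.015,0,0.05],[0,0,0,0.03,0.025,0,0.05],[0,0,0,0.03,0.025,0,0.05],[0,0,0,0.023,0.025,0.01,0.05],[0,0,0,0.01,0.018,0.018,0.05],[0,0,0,0,0.005,0,0.05],[0,0,0,0,0,0,0.05],[0,0,0,0,0,0,0.05]]]}}

```text
t: 11.75
tcp_pos: [0.5723, 0.1324, 0.2212]
tool_rot: [[0.098, 0.995, -0.001], [0.995, -0.098, -0.0], [-0.0, -0.001, -1.0]]
ft_force: [-0.6, -0.2, -0.9]
opening: 0.0499
```

```bash
python3 - <<'E'
from h import *
st()
f=grab('wrist','w5');P=cloud(f);np.savez('w5.npz',**f)
H=hsv(f);h,s,v=[H[...,i].astype(int) for i in range(3)]
m=(h>=5)&(h<=17)&(s>175)&(P[...,2]>.14)
for b,a,c in blobs(m,40):
    p=P[b];print('or',a,c,np.median(p,0),np.percentile(p[:,2],95), cv2.minAreaRect(p[:,:2].astype(np.float32)))
    R=cv2.minAreaRect(np.argwhere(b)[:,::-1].astype(np.float32));print(R,ray(f,R[0],.1617))
m=(h>=13)&(h<=28)&(s>110)&(P[...,2]>.11)&(P[...,2]<.2)&(P[...,0]>.55)
for b,a,c in blobs(m,40): print('br',a,c,np.median(P[b],0))
E
python3 d.py .573 .133 .143
```

```text
t 11.75 tcp [0.5723 0.1324 0.2212] open 0.0499 F [-0.6089 -0.1913 -0.8829] j [  5.0775  21.5068   5.2896  73.8547  -0.004  100.7122]
[[ 0.0982  0.9952 -0.0012]
 [ 0.9952 -0.0982 -0.0002]
 [-0.0003 -0.0012 -1.    ]]
or [ 272  195   24   86 1848] [282.8902 238.3377] [0.5742 0.1335 0.1684] 0.17000947402054817 ((0.5742298364639282, 0.13158434629440308), (0.05027483403682709, 0.012951037846505642), 84.1230697631836)
((283.5, 237.5), (85.0, 23.0), 90.0) [[0.5744 0.1316 0.1617]]
br [ 271  195   25   86 1657] [282.8183 238.1298] [0.5741 0.1338 0.1685]
br [332 390  19  13  85] [341.0118 394.2471] [ 0.6062 -0.0173  0.1257]
t 11.8 tcp [0.5722 0.1321 0.2219] open 0.0501 F [-0.7195 -1.0807 -0.6595] j [  5.0569  21.4389   5.2804  73.8533  -0.002  100.74  ]
[[ 0.099   0.9951 -0.0002]
 [ 0.9951 -0.099  -0.0001]
 [-0.0001 -0.0002 -1.    ]]
delta tool [0.0009 0.0007 0.0789]
yaw -95.68310305186391 rz None
```

View pics/w5.png

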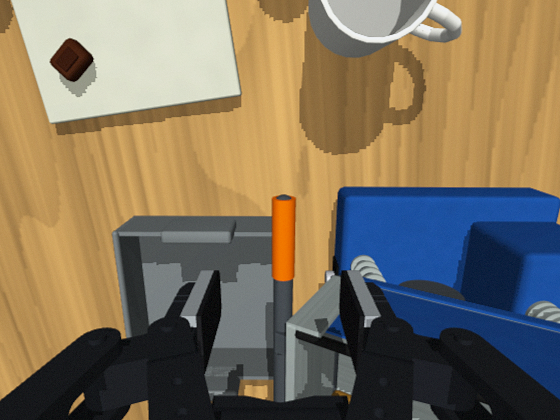

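The orange sleeve lies between the jaws at (283,238), 2 mm off centre. I go down and grip it.

>>> {"name": "move_arm", "arguments": {"moves": [[[0,0,0,0,0.002,0.02,0.05],[0,0,0,0,0,0.03,0.05],[0,0,0,0,0,0.02,0.05],[0,0,0,0,0,0.008,0.05],[0,0,0,0,0,0,0.03],[0,0,0,0,0,0,0.0],[0,0,0,0,0,0,0.0],[0,0,0,0,0,0,0.0],[0,0,0,0,0,0,0.0],[0,0,0,0,0,0,0.0]]]}}

```text
t: 12.63
tcp_pos: [0.5742, 0.1321, 0.1452]
tool_rot: [[0.1, 0.995, 0.0], [0.995, -0.1, 0.0], [0.0, 0.0, -1.0]]
ft_force: [-10.8, 1.0, 9.8]
opening: 0.01
```

```bash
python3 d.py .5743 .133 .143; python3 - <<'E'
import numpy as np
# arc deltas: rod rel hinge in (forward horiz, z), tool y=+forward, tool z=-z
a0=np.arctan2(46.7,-43.1);r=63.56
n=20
prev=None
for i in range(0,n+1):
    a=a0+1.5708*i/n
    p=np.array([r*np.cos(a),r*np.sin(a)])
    if prev is not None: print(i,'y %.2f z %.2f'%(p[0]-prev[0],prev[1]-p[1]))
    prev=p
E
```

```text
t 12.63 tcp [0.5742 0.1321 0.1452] open 0.01 F [-10.7898   0.9694   9.8183] j [  5.0274  23.4289  -3.6444  62.9189   0.0132 100.7879]
[[ 0.1004  0.995   0.0001]
 [ 0.995  -0.1004  0.0002]
 [ 0.0003  0.0001 -1.    ]]
delta tool [0.0009 0.     0.0022]
yaw -95.76053703954915 rz None
1 y -3.53 z 3.53
2 y -3.24 z 3.79
3 y -2.94 z 4.04
4 y -2.61 z 4.25
5 y -2.27 z 4.44
6 y -1.91 z 4.61
7 y -1.55 z 4.75
8 y -1.17 z 4.85
9 y -0.78 z 4.93
10 y -0.40 z 4.98
11 y -0.00 z 4.99
12 y 0.39 z 4.98
13 y 0.78 z 4.93
14 y 1.16 z 4.85
15 y 1.54 z 4.75
16 y 1.91 z 4.61
17 y 2.26 z 4.45
18 y 2.60 z 4.26
19 y 2.93 z 4.04
20 y 3.24 z 3.80
```

>>> {"name": "move_arm", "arguments": {"moves": [[[0,0,0,0,-0.0035,0.0035,0.0],[0,0,0,0,-0.0032,0.0038,0.0],[0,0,0,0,-0.0029,0.004,0.0],[0,0,0,0,-0.0026,0.0043,0.0],[0,0,0,0,-0.0023,0.0044,0.0],[0,0,0,0,-0.0019,0.0046,0.0],[0,0,0,0,-0.0016,0.0048,0.0],[0,0,0,0,-0.0012,0.0049,0.0],[0,0,0,0,-0.0008,0.0049,0.0],[0,0,0,0,-0.0004,0.005,0.0]]]}}

```text
t: 13.47
tcp_pos: [0.5543, 0.1342, 0.1013]
tool_rot: [[0.1, 0.995, 0.001], [0.995, -0.1, 0.0], [0.0, 0.001, -1.0]]
ft_force: [-10.4, -0.6, 15.7]
opening: 0.0099
```

>>> {"name": "move_arm", "arguments": {"moves": [[[0,0,0,0,0,0.005,0.0],[0,0,0,0,0.0004,0.005,0.0],[0,0,0,0,0.0008,0.0049,0.0],[0,0,0,0,0.0012,0.0049,0.0],[0,0,0,0,0.0015,0.0048,0.0],[0,0,0,0,0.0019,0.0046,0.0],[0,0,0,0,0.0023,0.0044,0.0],[0,0,0,0,0.0026,0.0043,0.0],[0,0,0,0,0.0029,0.004,0.0],[0,0,0,0,0.0032,0.0038,0.0],[0,0,0,0,0,0,0.0]]]}}

```text
t: 14.38
tcp_pos: [0.5666, 0.1328, 0.0523]
tool_rot: [[0.1, 0.995, -0.009], [0.995, -0.1, 0.001], [-0.0, -0.009, -1.0]]
ft_force: [-19.9, 3.4, -11.7]
opening: 0.0092
```

```bash
st=1; python3 - <<'E'
from h import *
st()
f=grab('side');zoom(f,230,130,200,150,4,'s6');f=grab('wrist','w6');f=grab('scene');zoom(f,140,150,240,200,3,'sc6')
E
```

```text
t 14.38 tcp [0.5666 0.1328 0.0523] open 0.0092 F [-19.9343   3.4242 -11.687 ] j [  5.1221  27.1268 -13.1041  50.2957   0.1009 100.8496]
[[ 0.0998  0.995  -0.0093]
 [ 0.995  -0.0998  0.0009]
 [-0.     -0.0094 -1.    ]]
```

View pics/s6.png

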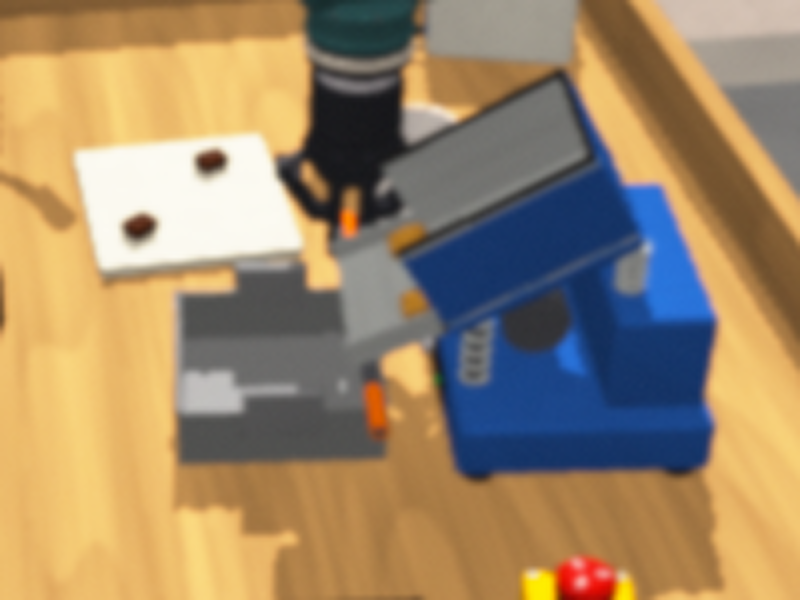

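View pics/w6.png

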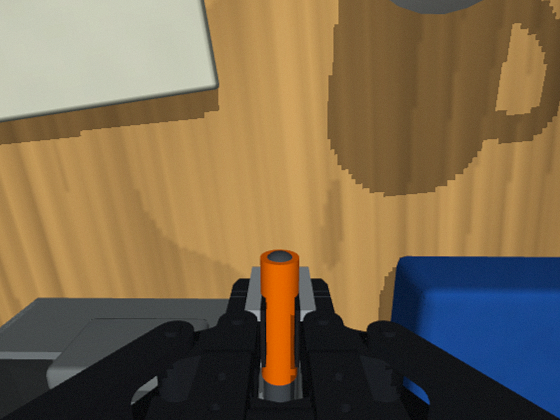

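>>> {"name": "move_arm", "arguments": {"moves": [[[0,0,0,0,0,0,0.0],[0,0,0,0,0,0,0.0],[0,0,0,0,0,0,0.0],[0,0,0,0,0,0,0.0],[0,0,0,0,0,0,0.0],[0,0,0,0,0,0,0.0],[0,0,0,0,0,0,0.0],[0,0,0,0,0,0,0.0]]]}}

```text
t: 15.2
tcp_pos: [0.5666, 0.1329, 0.0523]
tool_rot: [[0.1, 0.995, -0.009], [0.995, -0.1, 0.001], [-0.0, -0.009, -1.0]]
ft_force: [-18.0, 4.0, -13.1]
opening: 0.01
```

```bash
st=1; python3 - <<'E'
from h import *
st()
f=grab('side');zoom(f,230,130,200,150,4,'s7');f=grab('scene');zoom(f,140,150,240,200,3,'sc7')
P=cloud(f);H=hsv(f);h,s,v=[H[...,i].astype(int) for i in range(3)]
m=(h>=5)&(h<=17)&(s>175)&(P[...,1]<-.05)&(P[...,2]>.04)&(P[...,1]>-.2)&(P[...,0]>.4)
for b,a,c in blobs(m,10): print('or',a,np.median(P[b],0),P[b][:,2].max())
E
```

```text
t 15.2 tcp [0.5666 0.1329 0.0523] open 0.01 F [-18.0407   3.9893 -13.1292] j [  5.1305  27.1188 -13.1156  50.2805   0.0912 100.853 ]
[[ 0.0997  0.995  -0.0091]
 [ 0.995  -0.0997  0.0008]
 [-0.0001 -0.0091 -1.    ]]
or [249 245   4   4  11] [ 0.5447 -0.0808  0.0817] 0.0848175847371635
```

View pics/s7.png

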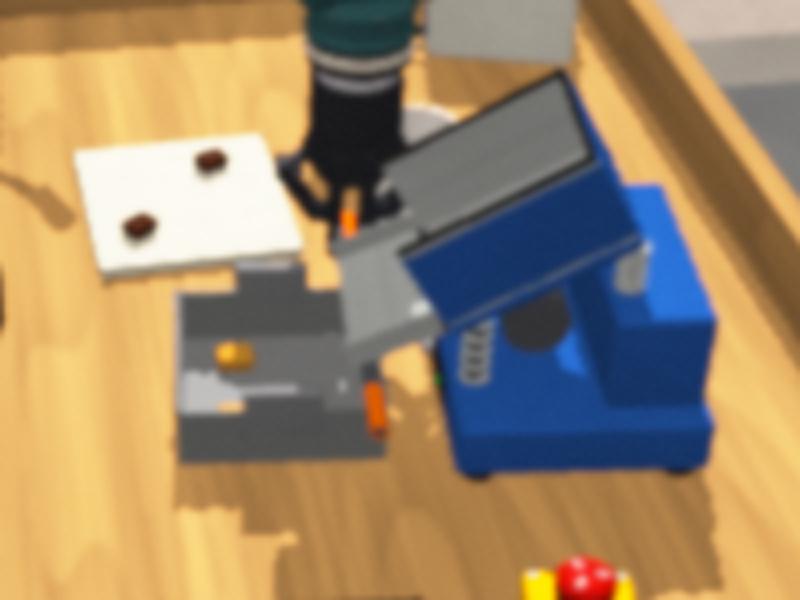

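View pics/sc7.png

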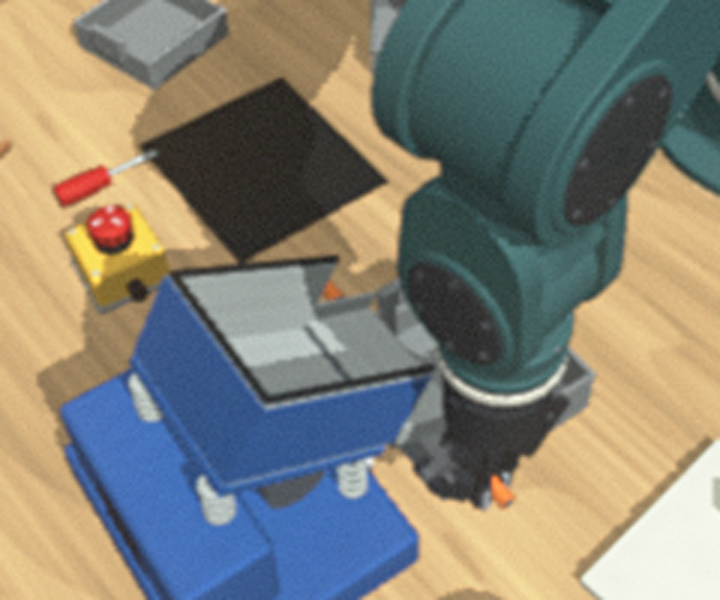

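```bash
python3 - <<'E'
from h import *
f=grab('side');P=cloud(f)
o=np.array([.6043,.0133]);ux=np.array([.995,-.102]);uy=np.array([.102,.995])
X=(P[...,:2]-o)@ux;Y=(P[...,:2]-o)@uy
m=(X>-.055)&(X<-.01)&(abs(Y)<.05)&(P[...,2]>.07)&(P[...,2]<.14)
c=np.polyfit(X[m],P[m][:,2],1);print(m.sum(),np.degrees(np.arctan(c[0])),c)
E
```

```text
256 24.909423553745103 [0.4644 0.1157]
```

>>> {"name": "move_arm", "arguments": {"moves": [[[0,0,0,0,0,0.002,0.0],[0,0,0,0,0,0.002,0.0],[0,0,0,0,0,0,0.0],[0,0,0,0,0,0,0.0]]]}}

```text
t: 15.68
tcp_pos: [0.5686, 0.1327, 0.0498]
tool_rot: [[0.1, 0.995, -0.005], [0.995, -0.1, 0.0], [-0.0, -0.005, -1.0]]
ft_force: [-15.4, 1.9, -1.2]
opening: 0.0099
```

>>> {"name": "move_arm", "arguments": {"moves": [[[0,0,0,0,0,0.002,0.0],[0,0,0,0,0,0.002,0.0],[0,0,0,0,0,0,0.0],[0,0,0,0,0,0,0.0]]]}}

```text
t: 16.02
tcp_pos: [0.5706, 0.1324, 0.0467]
tool_rot: [[0.1, 0.995, -0.001], [0.995, -0.1, 0.0], [0.0, -0.001, -1.0]]
ft_force: [-8.7, 0.8, 4.6]
opening: 0.01
```

```bash
python3 - <<'E'
from h import *
f=grab('side');P=cloud(f)
o=np.array([.6043,.0133]);ux=np.array([.995,-.102]);uy=np.array([.102,.995])
X=(P[...,:2]-o)@ux;Y=(P[...,:2]-o)@uy
for lo,hi in((-.055,-.01),(-.05,-.005),(.02,.1)):
    m=(X>lo)&(X<hi)&(abs(Y)<.05)&(P[...,2]>.07)&(P[...,2]<.2)
    c=np.polyfit(X[m],P[m][:,2],1);print(m.sum(),np.degrees(np.arctan(c[0])),c)
E
```

```text
257 30.124901443543603 [0.5803 0.1156]
231 29.819871321028536 [0.5732 0.1154]
206 10.276403120594834 [0.1813 0.0856]
```

The flap slope now measures 30°, so it is right down. Two bright castings are in the pan. Now I push the flap back up along the same arc.

>>> {"name": "move_arm", "arguments": {"moves": [[[0,0,0,0,-0.0032,-0.0038,0.0],[0,0,0,0,-0.0029,-0.004,0.0],[0,0,0,0,-0.0026,-0.0043,0.0],[0,0,0,0,-0.0023,-0.0044,0.0],[0,0,0,0,-0.0019,-0.0046,0.0],[0,0,0,0,-0.0015,-0.0048,0.0],[0,0,0,0,-0.0012,-0.0049,0.0],[0,0,0,0,-0.0008,-0.0049,0.0],[0,0,0,0,-0.0004,-0.005,0.0],[0,0,0,0,0,-0.005,0.0]]]}}

```text
t: 16.9
tcp_pos: [0.5538, 0.1342, 0.0915]
tool_rot: [[0.1, 0.995, -0.002], [0.995, -0.1, 0.0], [0.0, -0.002, -1.0]]
ft_force: [0.1, 1.5, -9.4]
opening: 0.0097
```

>>> {"name": "move_arm", "arguments": {"moves": [[[0,0,0,0,0.0004,-0.005,0.0],[0,0,0,0,0.0008,-0.0049,0.0],[0,0,0,0,0.0012,-0.0049,0.0],[0,0,0,0,0.0016,-0.0048,0.0],[0,0,0,0,0.0019,-0.0046,0.0],[0,0,0,0,0.0023,-0.0044,0.0],[0,0,0,0,0.0026,-0.0043,0.0],[0,0,0,0,0.0029,-0.004,0.0],[0,0,0,0,0.0032,-0.0038,0.0],[0,0,0,0,0.0035,-0.0035,0.0],[0,0,0,0,0,0,0.0]]]}}

```text
t: 17.82
tcp_pos: [0.5672, 0.1329, 0.1358]
tool_rot: [[0.099, 0.995, -0.014], [0.995, -0.099, 0.002], [0.0, -0.014, -1.0]]
ft_force: [-48.8, 5.5, 29.1]
opening: 0.0101
```

```bash
cat > flap.py <<'E'
from h import *
o=np.array([.6043,.0133]);ux=np.array([.995,-.102]);uy=np.array([.102,.995])
for n in ('side','scene'):
    f=grab(n);P=cloud(f);H=hsv(f);h,s,v=[H[...,i].astype(int) for i in range(3)]
    X=(P[...,:2]-o)@ux;Y=(P[...,:2]-o)@uy
    m=(h>=5)&(h<=17)&(s>170)&(Y<-.08)&(Y>-.15)&(X<0)&(X>-.1)&(P[...,2]>.06)
    print(n,'R sleeve X,Z',m.sum(),np.median(X[m]),np.median(P[m][:,2]))
    m=(X>-.07)&(X<.0)&(Y<-.068)&(Y>-.09)&(P[...,2]>.06)
st()
E
python3 flap.py
```

```text
side R sleeve X,Z 54 -0.051277689459479324 0.15882305849923384
scene R sleeve X,Z 66 -0.048286697623442065 0.15924499883344245
t 17.92 tcp [0.5672 0.1329 0.1358] open 0.0102 F [-49.2381   5.2722  26.9165] j [  5.105   23.6386  -4.8454  62.2551   0.148  100.7957]
[[ 0.0992  0.995  -0.0131]
 [ 0.9951 -0.0992  0.0014]
 [ 0.0001 -0.0132 -0.9999]]
```

>>> {"name": "move_arm", "arguments": {"moves": [[[0,0,0,0,0,-0.002,0.0],[0,0,0,0,0,-0.002,0.0],[0,0,0,0,0,-0.002,0.0],[0,0,0,0,0,-0.001,0.0],[0,0,0,0,0,0,0.0],[0,0,0,0,0,0,0.0]]]}}

```text
t: 18.42
tcp_pos: [0.5723, 0.1323, 0.1431]
tool_rot: [[0.1, 0.995, -0.004], [0.995, -0.1, 0.0], [0.0, -0.004, -1.0]]
ft_force: [-17.1, 1.2, 6.1]
opening: 0.01
```

```bash
python3 flap.py
```

```text
side R sleeve X,Z 58 -0.04629358765963322 0.16504510650498372
scene R sleeve X,Z 68 -0.04289120400021122 0.16515255363816067
t 18.52 tcp [0.5723 0.1323 0.1431] open 0.0092 F [-18.0252   1.2375   6.1064] j [  5.0475  23.4943  -3.889   62.8451   0.0444 100.7942]
[[ 0.1001  0.995  -0.004 ]
 [ 0.995  -0.1001  0.0004]
 [ 0.     -0.0041 -1.    ]]
```

Almost closed, so I keep going upward.

>>> {"name": "move_arm", "arguments": {"moves": [[[0,0,0,0,0,-0.002,0.0],[0,0,0,0,0,-0.002,0.0],[0,0,0,0,0.001,-0.001,0.0],[0,0,0,0,0.001,-0.001,0.0],[0,0,0,0,0,0,0.0],[0,0,0,0,0,0,0.0]]]}}

```text
t: 19.02
tcp_pos: [0.5741, 0.1319, 0.1461]
tool_rot: [[0.1, 0.995, -0.007], [0.995, -0.1, 0.0], [-0.001, -0.007, -1.0]]
ft_force: [-6.3, 2.7, -31.2]
opening: 0.0098
```

```bash
python3 flap.py; python3 - <<'E'
from h import *
o=np.array([.6043,.0133]);ux=np.array([.995,-.102]);uy=np.array([.102,.995])
for n in('side','scene'):
    f=dict(np.load(n+'.npz'));P=cloud(f);H=hsv(f);h,s,v=[H[...,i].astype(int) for i in range(3)]
    X=(P[...,:2]-o)@ux;Y=(P[...,:2]-o)@uy
    m=(h>=5)&(h<=17)&(s>170)&(Y<-.08)&(Y>-.15)&(X<0)&(X>-.1)&(P[...,2]>.06)
    print('initial',n,m.sum(),np.median(X[m]),np.median(P[m][:,2]))
E
```

```text
side R sleeve X,Z 58 -0.044353992259239694 0.16678652753486384
scene R sleeve X,Z 71 -0.04060875376014522 0.16719280864234476
t 19.12 tcp [0.5741 0.1319 0.1461] open 0.0096 F [ -6.7276   3.0521 -32.1451] j [  4.9994  23.6854  -3.0812  63.6502   0.0384 100.7596]
[[ 0.1004  0.9949 -0.0073]
 [ 0.995  -0.1004  0.    ]
 [-0.0007 -0.0073 -1.    ]]
initial side 61 -0.044141283998577266 0.1674540381008408
initial scene 63 -0.04093888418974198 0.1674010068880465
```

>>> {"name": "move_arm", "arguments": {"moves": [[[0,0,0,0,0,0,0.03],[0,0,0,0,0,0,0.05],[0,0,0,0,0,0,0.05],[0,0,0,0,0,-0.02,0.05],[0,0,0,0,0,-0.03,0.05],[0,0,0,0,0,-0.035,0.05],[0,0,0,0.01,-0.01,-0.03,0.05],[0,0,0,0.025,-0.025,0,0.05],[0,0,0,0.025,-0.03,0,0.05],[0,0,0,0.025,-0.03,0,0.05],[0,0,0,0.025,-0.03,0,0.05],[0,0,0,0.015,-0.01,0,0.05]]]}}

```text
t: 20.12
tcp_pos: [0.4525, 0.2718, 0.2654]
tool_rot: [[0.099, 0.995, 0.003], [0.995, -0.099, 0.002], [0.002, 0.002, -1.0]]
ft_force: [0.1, -0.3, 0.2]
opening: 0.0502
```

>>> {"name": "move_arm", "arguments": {"moves": [[[0,0,0,0,0,0,0.05],[0,0,0,0,0,0,0.05]]]}}

```text
t: 20.28
tcp_pos: [0.4552, 0.2706, 0.2648]
tool_rot: [[0.099, 0.995, 0.003], [0.995, -0.099, 0.001], [0.001, 0.003, -1.0]]
ft_force: [0.2, 0.4, -1.2]
opening: 0.0498
```

```bash
cat > rough.py <<'E'
from h import *
import sys
tag=sys.argv[1]
st()
f=grab('wrist',tag);P=cloud(f);np.savez('wr.npz',**f)
H=hsv(f);h,s,v=[H[...,i].astype(int) for i in range(3)]
m=((h<15)|(h>170))&(v<120)&(s>70)&(P[...,2]>.004)&(P[...,2]<.05)&(P[...,0]>.25)&(P[...,0]<.75)&(P[...,1]>-.1)
for b,a,c in blobs(m,150):
    p=P[b];print('rough',a,c,np.median(p,0))
    t=p[p[:,2]>np.percentile(p[:,2],95)-.006];r=cv2.minAreaRect(t[:,:2].astype(np.float32));print('   top',len(t),r)
    bx=cv2.boxPoints(r);e=[(bx[1]-bx[0]),(bx[2]-bx[1])]
    for q in e: print('   side len %.4f dir yaw(of normal as tool y) %.1f'%(np.linalg.norm(q),np.degrees(np.arctan2(-q[0],q[1]))))
E
python3 rough.py w8; python3 flap.py
```

```text
t 20.28 tcp [0.4552 0.2706 0.2648] open 0.0498 F [ 0.1795  0.4208 -1.2259] j [ 21.916   14.9799   2.2862  77.1423  -0.013  117.5797]
[[ 0.0987  0.9951  0.0027]
 [ 0.9951 -0.0987  0.0009]
 [ 0.0011  0.0026 -1.    ]]
rough [280  67  34  35 722] [296.5568  83.651 ] [0.4811 0.3615 0.0278]
   top 713 ((0.481196790933609, 0.36149293184280396), (0.029061157256364822, 0.022642187774181366), 30.83974266052246)
   side len 0.0226 dir yaw(of normal as tool y) -149.2
   side len 0.0291 dir yaw(of normal as tool y) -59.2
rough [218 177  31  31 582] [233.0997 191.9089] [0.4056 0.2611 0.0278]
   top 564 ((0.40474265813827515, 0.2599746286869049), (0.028666172176599503, 0.022670943289995193), 38.784515380859375)
   side len 0.0227 dir yaw(of normal as tool y) -141.2
   side len 0.0287 dir yaw(of normal as tool y) -51.2
side R sleeve X,Z 53 -0.0450007873263358 0.16683896439219292
scene R sleeve X,Z 74 -0.04116921366128945 0.16713315187355848
t 20.43 tcp [0.4559 0.2692 0.2639] open 0.0501 F [-0.4641  0.793   0.4226] j [ 21.7468  15.0543   2.2598  77.146   -0.0123 117.5722]
[[ 0.1015  0.9948  0.001 ]
 [ 0.9948 -0.1015  0.0002]
 [ 0.0003  0.001  -1.    ]]
```

View pics/w8.png

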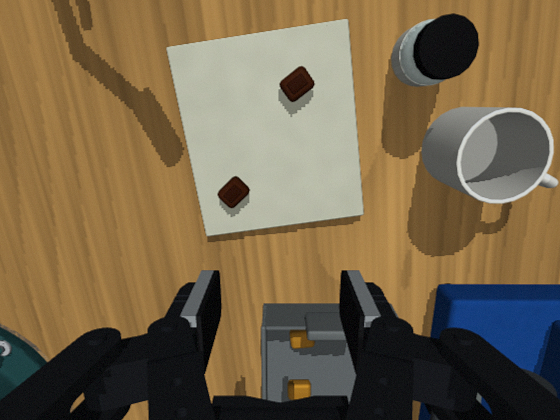

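Two rough castings lie on the board, at (297,84) and (234,192). Two bright ones are in the pan at (300,340) and (300,390). The jar and mug are untouched. I pick the far rough first.

>>> {"name": "move_arm", "arguments": {"moves": [[[0,0,-6,0,0,0,0.055],[0,0,-6,0,0,0,0.055],[0,0,-6,0,0,0,0.055],[0,0,-6,0,0,0,0.055],[0,0,-6,0,0,0,0.055],[0,0,-6.5,0,0,0,0.055],[0,0,0,0,0,0,0.055]]]}}

```text
t: 21.02
tcp_pos: [0.4559, 0.269, 0.2636]
tool_rot: [[-0.514, 0.858, 0.0], [0.858, 0.514, -0.0], [-0.0, 0.0, -1.0]]
ft_force: [-0.3, 0.5, 0.7]
opening: 0.0549
```

```bash
python3 d.py .481 .3615 .013 -59.2
```

```text
t 21.02 tcp [0.4559 0.269  0.2636] open 0.0549 F [-0.2759  0.4693  0.7409] j [21.7206 15.078   2.2376 77.148  -0.0075 80.7732]
[[-0.5143  0.8576  0.0002]
 [ 0.8576  0.5143 -0.    ]
 [-0.0002  0.0002 -1.    ]]
delta tool [0.0665 0.0691 0.2506]
yaw -59.05260098913693 rz 0.14739901086307583
```

>>> {"name": "move_arm", "arguments": {"moves": [[[0,0,0,0.0166,0.0173,0.01,0.055],[0,0,0,0.0166,0.0173,0.02,0.055],[0,0,0,0.0166,0.0173,0.03,0.055],[0,0,0,0.0167,0.0172,0.03,0.055],[0,0,0,0,0,0.03,0.055],[0,0,0,0,0,0.02,0.055],[0,0,0,0,0,0,0.055],[0,0,0,0,0,0,0.055]]]}}

```text
t: 21.68
tcp_pos: [0.4807, 0.3616, 0.1234]
tool_rot: [[-0.508, 0.861, -0.001], [0.861, 0.508, -0.001], [-0.0, -0.001, -1.0]]
ft_force: [-0.8, 0.2, 1.3]
opening: 0.0549
```

```bash
python3 rough.py w9;python3 d.py .481 .3615 .013 -59.2
```

```text
t 21.68 tcp [0.4807 0.3616 0.1234] open 0.0549 F [-0.7837  0.1631  1.2839] j [29.1981 25.3945 -3.9039 60.7831 -0.0061 88.6666]
[[-0.508   0.8613 -0.0012]
 [ 0.8613  0.508  -0.0008]
 [-0.0001 -0.0014 -1.    ]]
rough [ 260  199   43   35 1426] [281.3107 215.979 ] [0.4805 0.3635 0.0276]
   top 1359 ((0.4811651110649109, 0.36194896697998047), (0.02879481390118599, 0.02391962707042694), 31.15917205810547)
   side len 0.0239 dir yaw(of normal as tool y) -148.8
   side len 0.0288 dir yaw(of normal as tool y) -58.8
rough [  97  262   47   36 1374] [120.0269 279.6718] [0.4057 0.2635 0.0274]
   top 1179 ((0.4049464762210846, 0.2609008252620697), (0.028409123420715332, 0.02376197651028633), 35.28480911254883)
   side len 0.0238 dir yaw(of normal as tool y) -144.7
   side len 0.0284 dir yaw(of normal as tool y) -54.7
t 21.73 tcp [0.4813 0.362  0.1246] open 0.055 F [-0.4953 -0.2992  0.154 ] j [29.1994 25.3279 -3.8158 60.8081 -0.0041 88.6331]
[[-0.5085  0.861   0.0008]
 [ 0.861   0.5085  0.0003]
 [-0.0001  0.0008 -1.    ]]
delta tool [-0.0003 -0.0006  0.1116]
yaw -59.4336851381467 rz -0.2336851381466971
```

View pics/w9.png

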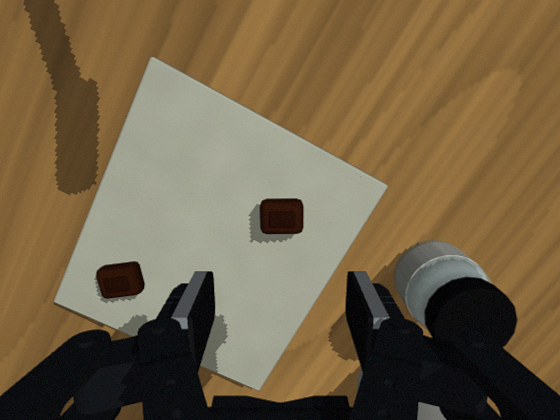

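The casting at (281,216) is centred between the jaws and square to them. I go down and grip.

>>> {"name": "move_arm", "arguments": {"moves": [[[0,0,0,0,0,0.02,0.055],[0,0,0,0,0,0.03,0.055],[0,0,0,0,0,0.03,0.055],[0,0,0,0,0,0.02,0.055],[0,0,0,0,0,0.011,0.055],[0,0,0,0,0,0,0.04],[0,0,0,0,0,0,0.01],[0,0,0,0,0,0,0.01],[0,0,0,0,0,0,0.01],[0,0,0,0,0,-0.02,0.01],[0,0,0,0,0,-0.04,0.01],[0,0,0,0,0,-0.04,0.01]]]}}

```text
t: 22.73
tcp_pos: [0.48, 0.3618, 0.1141]
tool_rot: [[-0.511, 0.86, -0.001], [0.86, 0.511, -0.001], [0.0, -0.001, -1.0]]
ft_force: [1.5, 1.3, -0.3]
opening: 0.0284
```

>>> {"name": "move_arm", "arguments": {"moves": [[[0,0,0,0,0,-0.04,0.01],[0,0,0,0,0,-0.04,0.01],[0,0,0,0,0,-0.04,0.01],[0,0,0,0,0,-0.035,0.01],[0,0,0,0,0,0,0.01]]]}}

```text
t: 23.15
tcp_pos: [0.482, 0.3631, 0.2757]
tool_rot: [[-0.511, 0.86, 0.009], [0.86, 0.511, 0.005], [-0.0, 0.011, -1.0]]
ft_force: [1.2, 0.6, -0.8]
opening: 0.0282
```

```bash
python3 d.py .629 .0105 .27
```

```text
t 23.15 tcp [0.482  0.3631 0.2757] open 0.0282 F [ 1.1633  0.6219 -0.8392] j [29.2537 22.2552 14.8571 81.9805 -0.0002 88.5425]
[[-0.5107  0.8597  0.0095]
 [ 0.8598  0.5107  0.0053]
 [-0.0003  0.0108 -0.9999]]
delta tool [-0.3782 -0.0538  0.0052]
yaw -59.28870956484842 rz None
```

>>> {"name": "move_arm", "arguments": {"moves": [[[0,0,0,-0.015,-0.002,0,0.01],[0,0,0,-0.03,-0.004,0,0.01],[0,0,0,-0.037,-0.005,0,0.01],[0,0,0,-0.037,-0.005,0,0.01],[0,0,0,-0.037,-0.005,0,0.01],[0,0,0,-0.037,-0.005,0,0.01],[0,0,0,-0.037,-0.005,0,0.01],[0,0,0,-0.037,-0.005,0,0.01],[0,0,0,-0.037,-0.005,0,0.01],[0,0,0,-0.036,-0.006,0,0.01],[0,0,0,-0.028,-0.005,0,0.01],[0,0,0,-0.01,-0.002,0,0.01]]]}}

```text
t: 24.15
tcp_pos: [0.6283, 0.006, 0.2681]
tool_rot: [[-0.508, 0.861, 0.001], [0.861, 0.508, -0.001], [-0.001, 0.001, -1.0]]
ft_force: [0.8, 0.3, 0.0]
opening: 0.0283
```

>>> {"name": "move_arm", "arguments": {"moves": [[[0,0,0,0,0,0,0.01],[0,0,0,0,0,0,0.01]]]}}

```text
t: 24.32
tcp_pos: [0.6271, 0.0097, 0.2681]
tool_rot: [[-0.51, 0.86, 0.001], [0.86, 0.51, 0.0], [-0.0, 0.001, -1.0]]
ft_force: [-0.0, -0.2, 0.1]
opening: 0.0281
```

```bash
python3 d.py .629 .0105 .2; python3 - <<'E'
from h import *
grab('wrist','w10')
E
```

```text
t 24.32 tcp [0.6271 0.0097 0.2681] open 0.0281 F [-0.0221 -0.2266  0.0886] j [-6.558  25.3097 18.6693 83.3257  0.0172 52.7726]
[[-0.5101  0.8601  0.0006]
 [ 0.8601  0.5101  0.0002]
 [-0.0001  0.0007 -1.    ]]
delta tool [-0.0003  0.0019  0.0681]
yaw -59.330662891526394 rz None
```

View pics/w10.png

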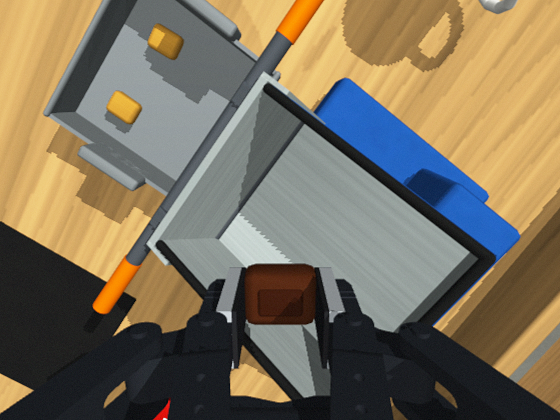

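The casting is held, and the tub is empty under it. The pan holds two bright castings, at (165,40) and (124,107). I lower into the tub and release.

>>> {"name": "move_arm", "arguments": {"moves": [[[0,0,0,0,0.001,0.02,0.01],[0,0,0,0,0.001,0.025,0.01],[0,0,0,0,0,0.015,0.01],[0,0,0,0,0,0.005,0.01],[0,0,0,0,0,0,0.01],[0,0,0,0,0,0,0.045],[0,0,0,0,0,0,0.045],[0,0,0,0,0,0,0.045],[0,0,0,0,0,-0.02,0.045],[0,0,0,0,0,-0.03,0.05],[0,0,0,0,0,-0.025,0.05],[0,0,0,0,0,0,0.05]]]}}

```text
t: 25.37
tcp_pos: [0.6303, 0.0106, 0.283]
tool_rot: [[-0.511, 0.86, 0.007], [0.86, 0.511, -0.001], [-0.004, 0.006, -1.0]]
ft_force: [0.5, -0.8, -0.4]
opening: 0.0499
```

```bash
python3 d.py .405 .2605 .2 -52; python3 - <<'E'
from h import *
f=grab('wrist','w11');f=grab('scene')
H=hsv(f);P=cloud(f);h,s,v=[H[...,i].astype(int) for i in range(3)]
m=((h<15)|(h>170))&(v<120)&(s>70)&(P[...,2]>.01)&(P[...,2]<.05)&(P[...,0]>.3)&(P[...,0]<.6)&(P[...,1]>.15)&(P[...,1]<.45)
for b,a,c in blobs(m,30): print(a,np.median(P[b],0))
E
```

```text
t 25.37 tcp [0.6303 0.0106 0.283 ] open 0.0499 F [ 0.5181 -0.7945 -0.3919] j [-6.4377 25.4162 21.1428 85.3118 -0.0001 52.8373]
[[-0.5109  0.8596  0.0072]
 [ 0.8596  0.5109 -0.0008]
 [-0.0044  0.0058 -1.    ]]
delta tool [ 0.3303 -0.0664  0.0812]
yaw -59.27424735367631 rz -7.274247353676309
[382 311   9  12  84] [0.4078 0.2627 0.027 ]
```

View pics/w11.png

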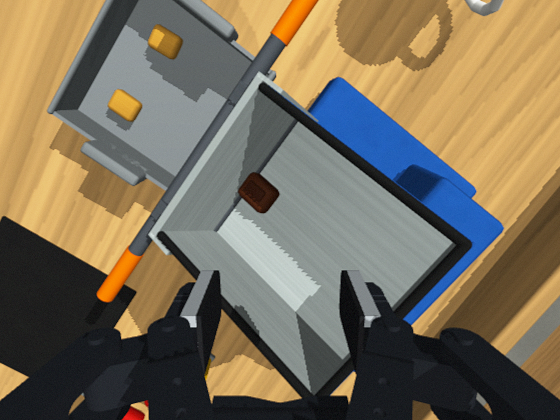

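The first rough lies in the tub at (258,192). Now the second.

>>> {"name": "move_arm", "arguments": {"moves": [[[0,0,0,0.015,-0.003,0,0.055],[0,0,0,0.03,-0.006,0,0.055],[0,0,0,0.037,-0.008,0,0.055],[0,0,0,0.037,-0.008,0,0.055],[0,0,0,0.037,-0.008,0,0.055],[0,0,0,0.037,-0.007,0,0.055],[0,0,0,0.037,-0.007,0,0.055],[0,0,0,0.034,-0.007,0.02,0.055],[0,0,0,0.03,-0.006,0.025,0.055],[0,0,0,0.024,-0.004,0.03,0.055],[0,0,0,0.012,-0.002,0.03,0.055],[0,0,-6.3,0,0,0.03,0.055]]]}}

```text
t: 26.47
tcp_pos: [0.4012, 0.262, 0.141]
tool_rot: [[-0.602, 0.798, -0.001], [0.798, 0.602, 0.0], [0.001, -0.0, -1.0]]
ft_force: [1.2, -0.8, -0.0]
opening: 0.0551
```

>>> {"name": "move_arm", "arguments": {"moves": [[[0,0,0,0,0,0.02,0.055],[0,0,0,0,0,0,0.055],[0,0,0,0,0,0,0.055]]]}}

```text
t: 26.72
tcp_pos: [0.4029, 0.2604, 0.1221]
tool_rot: [[-0.602, 0.799, -0.002], [0.799, 0.602, -0.001], [0.001, -0.002, -1.0]]
ft_force: [-0.6, 0.0, 0.2]
opening: 0.0552
```

```bash
python3 rough.py w12;python3 d.py .405 .2605 .013 -53
```

```text
t 26.72 tcp [0.4029 0.2604 0.1221] open 0.0552 F [-0.5788  0.0107  0.1746] j [ 23.1268  14.3971 -21.534   54.1937  -0.0004  76.1469]
[[-0.6015  0.7988 -0.002 ]
 [ 0.7988  0.6015 -0.0009]
 [ 0.0005 -0.0021 -1.    ]]
rough [ 261  201   43   36 1422] [282.0141 218.3741] [0.4035 0.2615 0.0277]
   top 1350 ((0.4041261076927185, 0.26052066683769226), (0.028939789161086082, 0.0230978112667799), 37.584999084472656)
   side len 0.0231 dir yaw(of normal as tool y) -142.4
   side len 0.0289 dir yaw(of normal as tool y) -52.4
t 26.77 tcp [0.4038 0.2606 0.1232] open 0.0551 F [-0.1688  0.9458 -0.1185] j [ 23.1137  14.3477 -21.4261  54.2267  -0.0006  76.1445]
[[-0.6014  0.799  -0.    ]
 [ 0.799   0.6014 -0.    ]
 [-0.     -0.     -1.    ]]
delta tool [-0.0008  0.0009  0.1102]
yaw -53.030732674481776 rz -0.030732674481775746
```

View pics/w12.png

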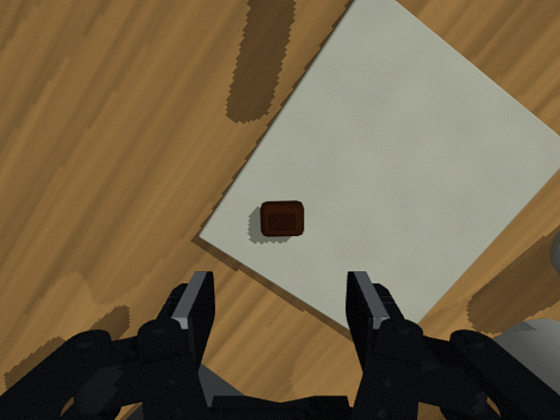

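The casting at (282,218) is centred, so I grip it.

>>> {"name": "move_arm", "arguments": {"moves": [[[0,0,0,0,0,0.02,0.055],[0,0,0,0,0,0.03,0.055],[0,0,0,0,0,0.03,0.055],[0,0,0,0,0,0.02,0.055],[0,0,0,0,0,0.01,0.055],[0,0,0,0,0,0,0.04],[0,0,0,0,0,0,0.01],[0,0,0,0,0,0,0.01],[0,0,0,0,0,0,0.01],[0,0,0,0,0,-0.02,0.01],[0,0,0,0,0,-0.04,0.01],[0,0,0,0,0,-0.04,0.01]]]}}

```text
t: 27.77
tcp_pos: [0.403, 0.2603, 0.1143]
tool_rot: [[-0.602, 0.799, -0.001], [0.799, 0.602, -0.0], [0.0, -0.001, -1.0]]
ft_force: [1.6, -0.1, -1.2]
opening: 0.0283
```

>>> {"name": "move_arm", "arguments": {"moves": [[[0,0,0,0,0,-0.04,0.01],[0,0,0,0,0,-0.04,0.01],[0,0,0,0,0,-0.04,0.01],[0,0,0,0,0,-0.035,0.01],[0,0,0,0,0,0,0.01],[0,0,0,0,0,0,0.01]]]}}

```text
t: 28.27
tcp_pos: [0.4044, 0.261, 0.2701]
tool_rot: [[-0.602, 0.798, 0.005], [0.798, 0.602, 0.002], [-0.001, 0.005, -1.0]]
ft_force: [0.3, 0.4, -0.2]
opening: 0.0283
```

```bash
python3 d.py .629 .0105 .27
```

```text
t 28.27 tcp [0.4044 0.261  0.2701] open 0.0283 F [ 0.2692  0.3739 -0.2285] j [23.1247 10.0056 -3.5441 76.1638 -0.0009 76.1083]
[[-0.602   0.7985  0.0046]
 [ 0.7985  0.602   0.0019]
 [-0.0012  0.0048 -1.    ]]
delta tool [-0.3352  0.0285  0.0007]
yaw -52.983420951297596 rz None
```

>>> {"name": "move_arm", "arguments": {"moves": [[[0,0,0,-0.015,0.001,0,0.01],[0,0,0,-0.027,0.0025,0,0.01],[0,0,0,-0.033,0.003,0,0.01],[0,0,0,-0.033,0.003,0,0.01],[0,0,0,-0.033,0.003,0,0.01],[0,0,0,-0.033,0.003,0,0.01],[0,0,0,-0.033,0.003,0,0.01],[0,0,0,-0.033,0.003,0,0.01],[0,0,0,-0.033,0.003,0,0.01],[0,0,0,-0.03,0.002,0,0.01],[0,0,0,-0.022,0.002,0,0.01],[0,0,0,-0.01,0,0,0.01]]]}}

```text
t: 29.27
tcp_pos: [0.6292, 0.0081, 0.266]
tool_rot: [[-0.601, 0.8, -0.002], [0.8, 0.601, -0.0], [0.001, -0.001, -1.0]]
ft_force: [0.2, -0.3, -0.6]
opening: 0.0286
```

>>> {"name": "move_arm", "arguments": {"moves": [[[0,0,0,0,0,0,0.01],[0,0,0,0,0,0,0.01],[0,0,0,0,0,0.02,0.01],[0,0,0,0,0,0.025,0.01],[0,0,0,0,0,0.015,0.01],[0,0,0,0,0,0.005,0.01],[0,0,0,0,0,0,0.01]]]}}

```text
t: 29.85
tcp_pos: [0.6268, 0.0115, 0.202]
tool_rot: [[-0.603, 0.798, -0.002], [0.798, 0.603, 0.0], [0.001, -0.001, -1.0]]
ft_force: [-0.5, 0.4, -0.1]
opening: 0.0284
```

>>> {"name": "move_arm", "arguments": {"moves": [[[0,0,0,0,0,0,0.045],[0,0,0,0,0,0,0.045],[0,0,0,0,0,0,0.045],[0,0,0,0,0,-0.02,0.045],[0,0,0,0,0,-0.03,0.05],[0,0,0,0,0,-0.03,0.05],[0,0,-6.7,0,0,0,0.05],[0,0,-6.7,0,0,0,0.05],[0,0,-6.7,0,0,0,0.05],[0,0,-6.8,0,0,0,0.05],[0,0,-6.8,0,0,0,0.05],[0,0,-6.8,0,0,0,0.05]]]}}

```text
t: 30.85
tcp_pos: [0.6283, 0.0104, 0.2833]
tool_rot: [[-0.978, 0.21, 0.001], [0.21, 0.978, -0.0], [-0.001, 0.0, -1.0]]
ft_force: [-0.8, -0.2, 0.3]
opening: 0.05
```

>>> {"name": "move_arm", "arguments": {"moves": [[[0,0,-6.8,0,0,0,0.05],[0,0,0,0,0,0,0.05]]]}}

```text
t: 31.02
tcp_pos: [0.6283, 0.0104, 0.2832]
tool_rot: [[-0.996, 0.093, 0.001], [0.093, 0.996, -0.0], [-0.001, -0.0, -1.0]]
ft_force: [0.8, -0.2, -0.0]
opening: 0.0504
```

```bash
python3 d.py .4805 -.0567 .2 -5.7; python3 - <<'E'
from h import *
f=grab('wrist','w13');f=grab('scene','sc13')
E
```

```text
t 31.02 tcp [0.6283 0.0104 0.2832] open 0.0504 F [ 0.7517 -0.1614 -0.0302] j [-6.4789 25.4869 21.2905 85.745  -0.0005 -1.1332]
[[-0.9957  0.0932  0.001 ]
 [ 0.0932  0.9957 -0.0001]
 [-0.001  -0.     -1.    ]]
delta tool [ 0.141  -0.0805  0.0831]
yaw -5.345760543999182 rz 0.3542394560008182
```

View pics/w13.png

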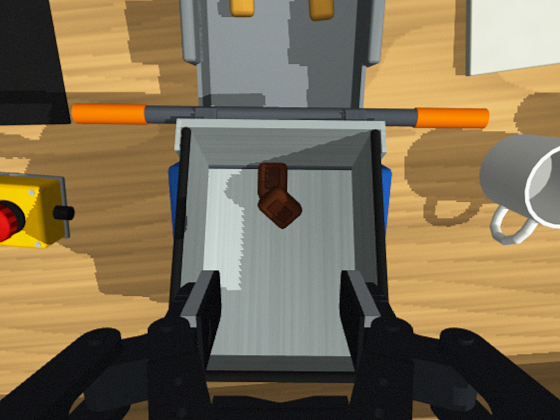

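View pics/sc13.png

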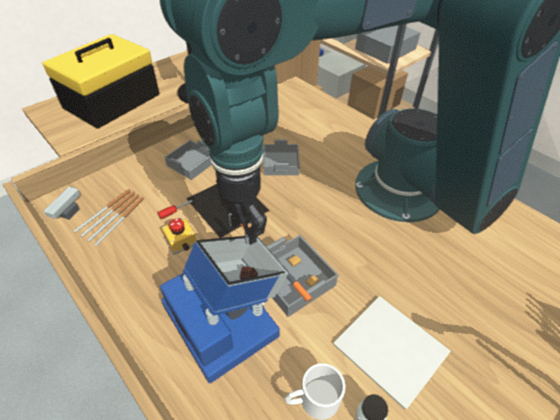

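Both roughs are in the tub at (270,190), and the board is empty. Next, the pan's −y lug.

>>> {"name": "move_arm", "arguments": {"moves": [[[0,0,0,0.02,-0.011,0,0.05],[0,0,0,0.03,-0.018,0,0.05],[0,0,0,0.03,-0.018,0,0.05],[0,0,0,0.03,-0.018,0,0.05],[0,0,0,0.022,-0.012,0.02,0.05],[0,0,0.3,0.009,-0.0035,0.03,0.05],[0,0,0,0,0,0.033,0.05],[0,0,0,0,0,0,0.05],[0,0,0,0,0,0,0.05]]]}}

```text
t: 31.87
tcp_pos: [0.4793, -0.0557, 0.1997]
tool_rot: [[-0.994, 0.107, -0.002], [0.107, 0.994, 0.0], [0.002, 0.0, -1.0]]
ft_force: [0.1, -0.4, 0.9]
opening: 0.0496
```

```bash
cat > lug.py <<'E'
from h import *
import sys
f=grab('wrist',sys.argv[1]);P=cloud(f)
H=hsv(f);h,s,v=[H[...,i].astype(int) for i in range(3)]
g=(s<60)&(P[...,2]>.064)&(P[...,2]<.08)&(P[...,0]<.56)&(P[...,0]>.35)
for b,a,c in blobs(g,100):
    p=P[b];r=cv2.minAreaRect(p[:,:2].astype(np.float32));print('lug',a,c,r,np.median(p[:,2]))
m=(h>=13)&(h<=28)&(s>140)&(v>120)&(P[...,2]>.01)&(P[...,2]<.05)&(P[...,0]<.58)&(abs(P[...,1]-.02)<.09)
for b,a,c in blobs(m,40): print('bright',a,np.median(P[b],0))
E
python3 lug.py w14; python3 d.py .4805 -.0567 .04 -5.7
```

```text
lug [ 475  167   32   77 1524] [490.3241 205.    ] ((0.4969353675842285, 0.10499515384435654), (0.012744612991809845, 0.05917447432875633), 84.67709350585938) 0.07236914000925637
lug [ 271  168   15   77 1105] [278.1674 205.8552] ((0.48052945733070374, -0.05749252438545227), (0.010873230174183846, 0.05914408713579178), 84.06810760498047) 0.07265950081148476
bright [314 139  26  33 828] [ 0.4518 -0.0121  0.0196]
bright [404 141  25  34 784] [0.4618 0.0653 0.0198]
t 31.92 tcp [ 0.4804 -0.0558  0.2009] open 0.0499 F [0.2931 0.6508 0.0463] j [-16.2942  11.7013 -12.1819  66.0768   0.0012 -10.2127]
[[-0.9944  0.1059  0.0007]
 [ 0.1059  0.9944 -0.0002]
 [-0.0007 -0.0001 -1.    ]]
delta tool [-0.     -0.0008  0.1609]
yaw -6.081413544854823 rz -0.3814135448548228
```

View pics/w14.png

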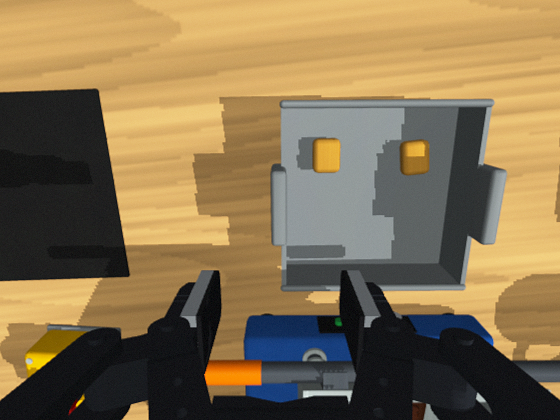

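>>> {"name": "move_arm", "arguments": {"moves": [[[0,0,0,0,-0.0012,0.02,0.035],[0,0,0,0,0,0.035,0.035],[0,0,0,0,0,0.035,0.035],[0,0,0,0,0,0.035,0.035],[0,0,0,0,0,0.025,0.035],[0,0,0,0,0,0.011,0.035],[0,0,0,0,0,0,0.02],[0,0,0,0,0,0,0.0],[0,0,0,0,0,0,0.0],[0,0,0,0,0,0,0.0],[0,0,0,0,0,0,0.0]]]}}

```text
t: 32.83
tcp_pos: [0.4809, -0.0573, 0.0399]
tool_rot: [[-0.995, 0.104, 0.003], [0.104, 0.995, -0.001], [-0.003, -0.001, -1.0]]
ft_force: [0.2, 0.3, 8.6]
opening: 0.011
```

>>> {"name": "move_arm", "arguments": {"moves": [[[0,0,0,0,0,-0.005,0.0],[0,0,0,0,0,-0.01,0.0],[0,0,0,0,0,-0.012,0.0],[0,0,0,0,0,-0.01,0.0],[0,0,0,0,0,-0.003,0.0],[0,0,0,0,0,0,0.0]]]}}

```text
t: 33.33
tcp_pos: [0.4802, -0.0571, 0.0795]
tool_rot: [[-0.995, 0.104, 0.002], [0.104, 0.995, -0.001], [-0.002, -0.0, -1.0]]
ft_force: [-0.2, -0.7, -4.1]
opening: 0.0113
```

```bash
python3 d.py .4805 -.0567 .08 -5.7; python3 - <<'E'
from h import *
f=grab('side');zoom(f,200,130,240,160,3,'s15')
P=cloud(f);H=hsv(f);v=H[...,2]
f=grab('scene');P=cloud(f);H=hsv(f);v=H[...,2]
m=(P[...,0]>.33)&(P[...,0]<.58)&(P[...,1]>-.45)&(P[...,1]<-.18)&(v<75)&(P[...,2]<.015)
for b,a,c in blobs(m,300):
    p=P[b];print('mat',cv2.minAreaRect(p[:,:2].astype(np.float32)),np.median(p[:,2]))
E
```

```text
t 33.33 tcp [ 0.4802 -0.0571  0.0795] open 0.0113 F [-0.1775 -0.7055 -4.1253] j [-16.4519  16.8727 -25.5193  47.5143  -0.0038 -10.4708]
[[-0.9946  0.1042  0.0016]
 [ 0.1042  0.9946 -0.0005]
 [-0.0016 -0.0004 -1.    ]]
delta tool [-0.0003  0.0005 -0.0005]
yaw -5.981154192544556 rz -0.2811541925445562
mat ((0.4574681520462036, -0.3076520264148712), (0.19853906333446503, 0.1740075647830963), 85.71310424804688) 0.0034663184550200454
```

View pics/s15.png

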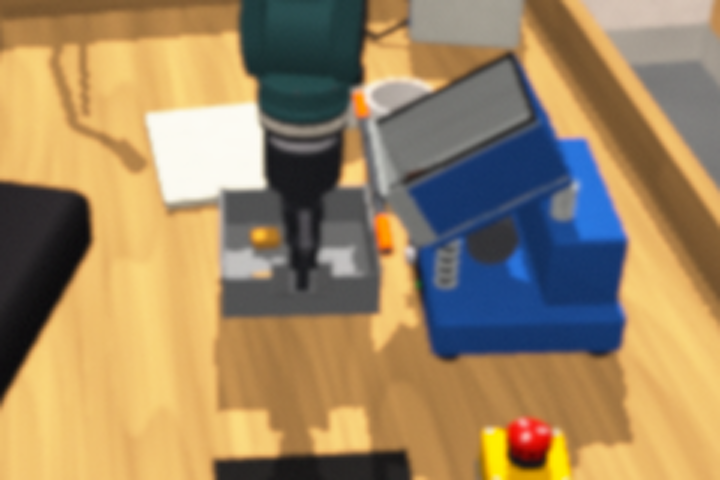

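>>> {"name": "move_arm", "arguments": {"moves": [[[0,0,0,0,-0.01,0,0.0],[0,0,0,0,-0.02,0,0.0],[0,0,0,0,-0.03,0,0.0],[0,0,0,0,-0.035,0,0.0],[0,0,0,0,-0.035,0,0.0],[0,0,0,0,-0.035,0,0.0],[0,0,0,0,-0.035,0,0.0],[0,0,0,0,-0.035,0,0.0],[0,0,0,0,-0.035,0,0.0],[0,0,0,0,-0.03,0,0.0],[0,0,0,0.001,-0.02,0,0.0],[0,0,0,0.001,-0.012,0,0.0]]]}}

```text
t: 34.43
tcp_pos: [0.4421, -0.3897, 0.0777]
tool_rot: [[-0.994, 0.106, -0.001], [0.106, 0.994, 0.0], [0.001, 0.0, -1.0]]
ft_force: [0.3, -0.1, -3.8]
opening: 0.0112
```

>>> {"name": "move_arm", "arguments": {"moves": [[[0,0,0,0,0,0,0.0],[0,0,0,0,0,0,0.0],[0,0,0,0,0,0,0.0]]]}}

```text
t: 34.68
tcp_pos: [0.443, -0.3859, 0.0783]
tool_rot: [[-0.995, 0.104, -0.001], [0.104, 0.995, 0.001], [0.001, 0.001, -1.0]]
ft_force: [-0.3, 1.3, -2.6]
opening: 0.0114
```

```bash
python3 d.py .4435 -.3875 .044 -6; python3 - <<'E'
from h import *
f=grab('side');zoom(f,230,220,200,150,4,'s16')
E
```

```text
t 34.68 tcp [ 0.443  -0.3859  0.0783] open 0.0114 F [-0.3169  1.3032 -2.6439] j [-49.007   26.0029 -10.5001  53.5566   0.0111 -43.0645]
[[-0.9946  0.1035 -0.0005]
 [ 0.1035  0.9946  0.0009]
 [ 0.0006  0.0009 -1.    ]]
delta tool [-0.0007 -0.0016  0.0343]
yaw -5.942526221520339 rz 0.057473778479661064
```

View pics/s16.png

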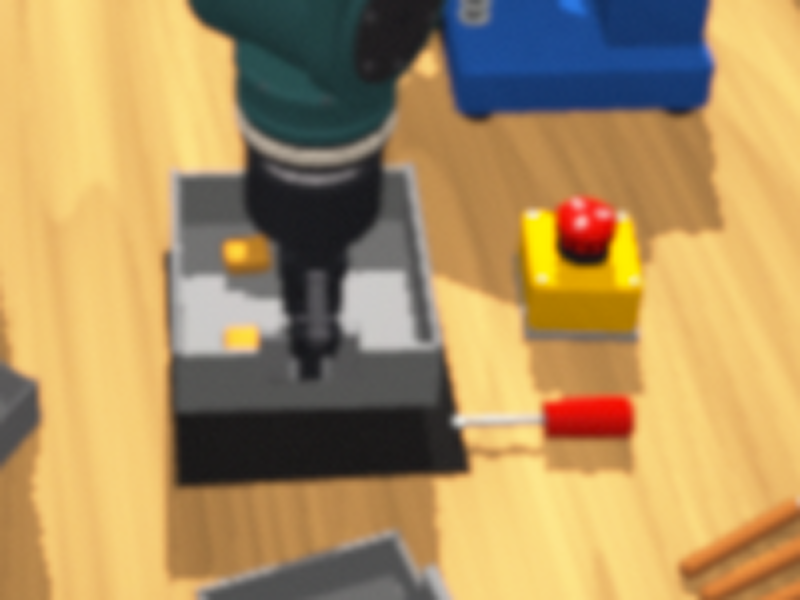

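Both castings are in the pan at (245,255) and (240,338), and it is over the mat. I lower it and let go.

>>> {"name": "move_arm", "arguments": {"moves": [[[0,0,0,-0.0005,-0.001,0.01,0.0],[0,0,0,0,0,0.012,0.0],[0,0,0,0,0,0.006,0.0],[0,0,0,0,0,0.004,0.0],[0,0,0,0,0,0.002,0.0],[0,0,0,0,0,0,0.0],[0,0,0,0,0,0,0.02],[0,0,0,0,0,0,0.035],[0,0,0,0,0,0,0.035],[0,0,0,0,0,-0.015,0.035],[0,0,0,0,0,-0.03,0.035],[0,0,0,0,0,-0.035,0.035]]]}}

```text
t: 35.73
tcp_pos: [0.4429, -0.3872, 0.1245]
tool_rot: [[-0.995, 0.104, -0.002], [0.104, 0.995, 0.002], [0.002, 0.002, -1.0]]
ft_force: [0.6, -1.4, 0.3]
opening: 0.0351
```

>>> {"name": "move_arm", "arguments": {"moves": [[[0,0,0,0,0,-0.03,0.08],[0,0,0,0,0,-0.03,0.08],[0,0,0,0,0,0,0.08],[0,0,0,0,0,0,0.08]]]}}

```text
t: 36.07
tcp_pos: [0.4442, -0.3887, 0.1862]
tool_rot: [[-0.995, 0.104, 0.002], [0.104, 0.995, -0.003], [-0.003, -0.002, -1.0]]
ft_force: [-0.8, -0.4, -0.9]
opening: 0.0799
```

```bash
python3 lug.py w17; python3 d.py .641 -.283 .18 0; python3 m2.py >/dev/null; python3 - <<'E'
from h import *
f=grab('scene','sc17');f=grab('side','sd17')
P=cloud(f);H=hsv(f);h,s,v=[H[...,i].astype(int) for i in range(3)]
for nm,m in dict(br=(h>=13)&(h<=28)&(s>140)&(v>120)&(P[...,2]>.005)&(P[...,2]<.05)&(P[...,0]<.55)&(P[...,0]>.36)&(abs(P[...,1]+.3)<.09)).items():
    for b,a,c in blobs(m,15): print(nm,a,np.median(P[b],0))
E
```

```text
lug [ 273  167   17   83 1373] [280.9308 207.8361] ((0.4431464970111847, -0.3882545828819275), (0.011789008975028992, 0.059527911245822906), 83.91876983642578) 0.07663275761582355
lug [ 488  167   38   83 2036] [506.0781 207.0354] ((0.4597055912017822, -0.2262769639492035), (0.0131429648026824, 0.05929407477378845), 84.08527374267578) 0.07599681995951568
t 36.12 tcp [ 0.4437 -0.3882  0.1848] open 0.0798 F [-0.8021 -0.5463 -0.8224] j [-49.0984  22.3155   0.8735  68.4969   0.0011 -43.1244]
[[-0.9946  0.1041  0.0007]
 [ 0.1041  0.9946 -0.0008]
 [-0.0008 -0.0007 -1.    ]]
delta tool [-0.1853  0.1251  0.0049]
yaw -5.973955623207749 rz -5.973955623207749
br [286 289  12   9  89] [ 0.4251 -0.2693  0.0215]
br [287 312   7   5  33] [ 0.4108 -0.3413  0.0236]
```

View pics/sc17.png

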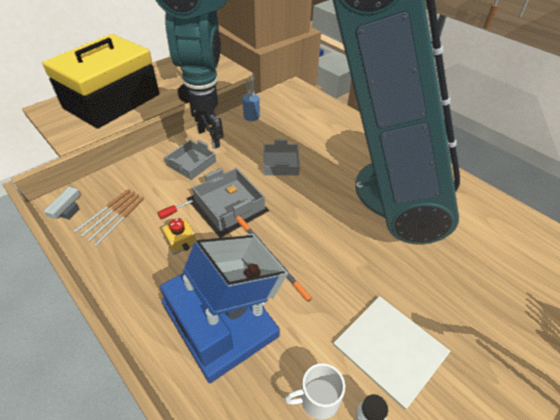

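The pan stands on the mat, its middle within 6 mm of the mat's, and both brights are in it. Now the stop head.

>>> {"name": "move_arm", "arguments": {"moves": [[[0,0,0,-0.015,0.01,0,0.08],[0,0,0,-0.025,0.017,0,0.08],[0,0,0,-0.03,0.02,0,0.08],[0,0,0,-0.03,0.02,0,0.08],[0,0,0,-0.03,0.02,0,0.08],[0,0,0,-0.03,0.02,0,0.08],[0,0,0,-0.019,0.013,0.01,0.08],[0,0,0,-0.006,0.005,0.02,0.08],[0,0,0,0,0,0.01,0.08],[0,0,0,0,0,0,0.08],[0,0,0,0,0,0,0.08]]]}}

```text
t: 37.13
tcp_pos: [0.6394, -0.2832, 0.1439]
tool_rot: [[-0.995, 0.105, -0.002], [0.105, 0.995, 0.001], [0.002, 0.001, -1.0]]
ft_force: [-0.8, 0.1, 0.4]
opening: 0.0801
```

```bash
python3 - <<'E'
from h import *
st()
f=grab('wrist','w18');P=cloud(f);H=hsv(f);h,s,v=[H[...,i].astype(int) for i in range(3)]
m=((h<5)|(h>172))&(s>120)&(v>60)&(P[...,2]>.06)&(P[...,2]<.1)
for b,a,c in blobs(m,40):
    p=P[b];print('red',a,c,cv2.minEnclosingCircle(p[:,:2].astype(np.float32)),np.percentile(p[:,2],[50,95]))
E
python3 d.py .641 -.283 .055
```

```text
t 37.13 tcp [ 0.6394 -0.2832  0.1439] open 0.0801 F [-0.7653  0.1037  0.3739] j [-30.5521  34.4578  15.7823  71.4439  -0.0106 -24.5417]
[[-0.9945  0.1047 -0.0019]
 [ 0.1047  0.9945  0.0009]
 [ 0.002   0.0007 -1.    ]]
red [ 248  203   65   65 3019] [280.1597 234.2507] ((0.6426957249641418, -0.2838495969772339), 0.020797643810510635) [0.0782 0.0801]
t 37.18 tcp [ 0.6397 -0.2836  0.1449] open 0.0799 F [0.5494 0.2002 0.9862] j [-30.5672  34.4111  15.8481  71.4605  -0.0069 -24.5363]
[[-0.9945  0.1051 -0.0004]
 [ 0.1051  0.9945  0.0001]
 [ 0.0004  0.0001 -1.    ]]
delta tool [-0.0012  0.0007  0.0899]
yaw -6.030905628290888 rz None
```

View pics/w18.png

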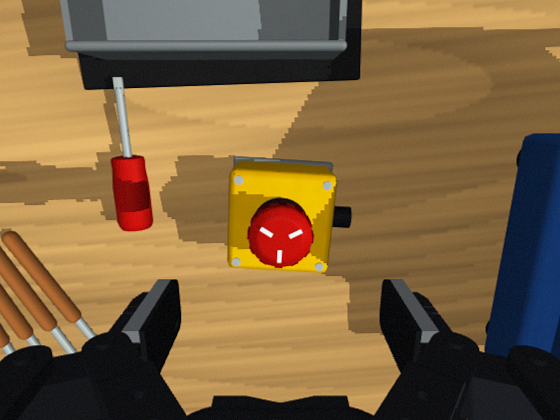

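The head at (280,234) is centred between the jaws and still in (80 mm).

>>> {"name": "move_arm", "arguments": {"moves": [[[0,0,0,-0.002,0,0.02,0.07],[0,0,0,0,0,0.03,0.065],[0,0,0,0,0,0.02,0.06],[0,0,0,0,0,0.013,0.06],[0,0,0,0,0,0.006,0.06],[0,0,0,0,0,0,0.05],[0,0,0,0,0,0,0.03],[0,0,0,0,0,0,0.03],[0,0,0,0,0,0,0.03],[0,0,0,0,0,0,0.03]]]}}

```text
t: 38.02
tcp_pos: [0.6428, -0.2834, 0.0572]
tool_rot: [[-0.995, 0.104, 0.001], [0.104, 0.995, -0.001], [-0.001, -0.001, -1.0]]
ft_force: [-4.0, 2.5, 8.0]
opening: 0.0381
```

>>> {"name": "move_arm", "arguments": {"moves": [[[0,0,6,0,0,0,0.03],[0,0,6,0,0,0,0.03],[0,0,6,0,0,0,0.03],[0,0,6,0,0,-0.001,0.03],[0,0,6,0,0,-0.001,0.03],[0,0,6,0,0,-0.001,0.03],[0,0,6,0,0,-0.001,0.03],[0,0,6,0,0,-0.001,0.03],[0,0,0,0,0,0,0.03],[0,0,0,0,0,0,0.03]]]}}

```text
t: 38.85
tcp_pos: [0.6428, -0.2833, 0.0617]
tool_rot: [[-0.591, 0.807, 0.001], [0.807, 0.591, -0.001], [-0.001, 0.001, -1.0]]
ft_force: [-4.0, 3.3, 7.7]
opening: 0.0384
```

```bash
python3 - <<'E'
from h import *
st(); f=grab('wrist','w19');grab('side')
E
```

```text
t 38.85 tcp [ 0.6428 -0.2833  0.0617] open 0.0384 F [-4.0133  3.3389  7.7086] j [-30.4228  37.0354   7.6342  60.5285   0.0042  23.3673]
[[-0.5907  0.8069  0.0011]
 [ 0.8069  0.5907 -0.0006]
 [-0.0011  0.0006 -1.    ]]
```

View pics/w19.png

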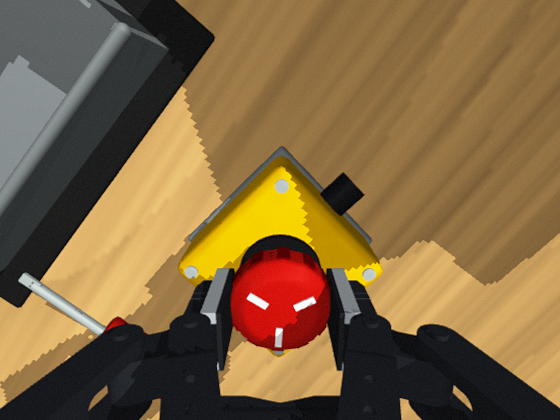

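The head turned with the jaws: its marks stay put in the wrist view while the box has turned 48°. I release it and go up.

>>> {"name": "move_arm", "arguments": {"moves": [[[0,0,0,0,0,-0.001,0.03],[0,0,0,0,0,0,0.05],[0,0,0,0,0,0,0.065],[0,0,0,0,0,0,0.07],[0,0,0,0,0,-0.015,0.07],[0,0,0,0,0,-0.03,0.07],[0,0,0,0,0,-0.035,0.07],[0,0,0,0,0,-0.035,0.07],[0,0,0,0,0,-0.03,0.07],[0,0,0,0,0,0,0.07],[0,0,0,0,0,0,0.07]]]}}

```text
t: 39.87
tcp_pos: [0.6433, -0.2837, 0.2082]
tool_rot: [[-0.589, 0.808, 0.003], [0.808, 0.589, -0.002], [-0.003, 0.001, -1.0]]
ft_force: [0.8, 0.1, -0.8]
opening: 0.0698
```

```bash
cat > fin.py <<'E'
from h import *
st()
for n in ('wrist','side'):
    f=grab(n,'fin_'+n);P=cloud(f);H=hsv(f);h,s,v=[H[...,i].astype(int) for i in range(3)]
    m=((h<5)|(h>172))&(s>120)&(v>60)&(P[...,2]>.06)&(P[...,2]<.1)&(abs(P[...,1]+.283)<.04)&(P[...,0]>.5)
    print(n,'red',m.sum(),np.percentile(P[m][:,2],[50,95]))
grab('scene','fin_scene')
E
python3 fin.py; python3 flap.py
```

```text
t 39.87 tcp [ 0.6433 -0.2837  0.2082] open 0.0698 F [ 0.8486  0.1466 -0.7796] j [-30.4232  33.8495  24.5805  80.5338  -0.0052  23.5135]
[[-0.5887  0.8084  0.0029]
 [ 0.8084  0.5887 -0.0018]
 [-0.0032  0.0013 -1.    ]]
wrist red 1938 [0.0815 0.0835]
side red 142 [0.0802 0.0842]
side R sleeve X,Z 45 -0.0463841209375712 0.1666070930810084
scene R sleeve X,Z 65 -0.040809158507923445 0.16723005109422828
t 40.12 tcp [ 0.6422 -0.283   0.2053] open 0.0699 F [ 0.1481 -0.1891  0.6371] j [-30.4241  33.9677  24.3454  80.4911  -0.0008  23.5427]
[[-0.5883  0.8087 -0.0017]
 [ 0.8087  0.5883  0.001 ]
 [ 0.0018 -0.0008 -1.    ]]
```

View pics/fin_wrist.png

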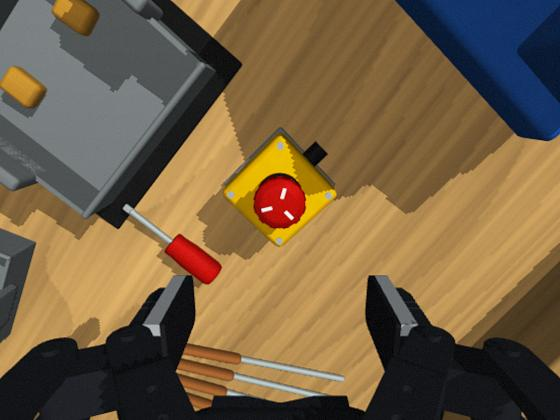

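View pics/fin_scene.png

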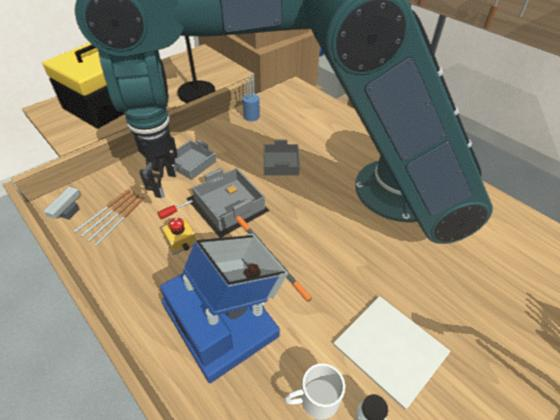

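View pics/fin_side.png

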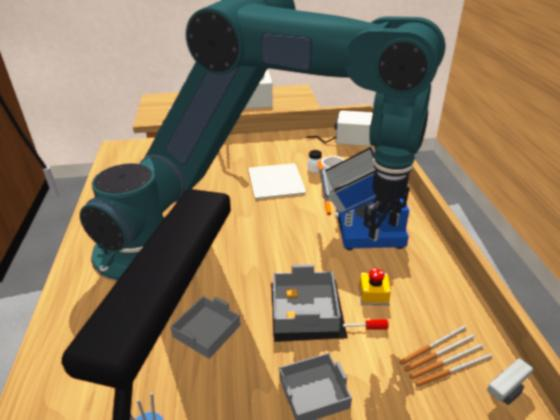

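The head's height reads between its "in" and "out" values, so I measure again with the arm still.

>>> {"name": "move_arm", "arguments": {"moves": [[[0,0,0,0,0,0,0.07],[0,0,0,0,0,0,0.07],[0,0,0,0,0,0,0.07],[0,0,0,0,0,0,0.07]]]}}

```text
t: 40.45
tcp_pos: [0.6425, -0.2832, 0.2064]
tool_rot: [[-0.588, 0.809, -0.0], [0.809, 0.588, 0.0], [0.0, -0.0, -1.0]]
ft_force: [-0.2, -0.2, 0.5]
opening: 0.0698
```

```bash
python3 fin.py;python3 - <<'E'
from h import *
f=dict(np.load('wr.npz'))
for q in('side.npz',):
    f=dict(np.load(q));P=cloud(f);H=hsv(f);h,s,v=[H[...,i].astype(int) for i in range(3)]
    m=((h<5)|(h>172))&(s>120)&(v>60)&(P[...,2]>.06)&(P[...,2]<.1)&(abs(P[...,1]+.283)<.04)&(P[...,0]>.5)
    print('init',m.sum(),np.percentile(P[m][:,2],[50,95]),np.argwhere(m).min(0),np.argwhere(m).mean(0))
for k in range(3):
    f=grab('side');P=cloud(f);H=hsv(f);h,s,v=[H[...,i].astype(int) for i in range(3)]
    m=((h<5)|(h>172))&(s>120)&(v>60)&(P[...,2]>.06)&(P[...,2]<.1)&(abs(P[...,1]+.283)<.04)&(P[...,0]>.5)
    print('now',m.sum(),np.percentile(P[m][:,2],[50,95]),np.argwhere(m).min(0),np.argwhere(m).mean(0))
f=grab('wrist');P=cloud(f);H=hsv(f);h,s,v=[H[...,i].astype(int) for i in range(3)]
m=(h>18)&(h<32)&(s>150)&(abs(P[...,2]-.048)<.01);print('boxtop w',np.median(P[m][:,2]))
m=((h<5)|(h>172))&(s>120)&(P[...,2]>.06)&(P[...,2]<.1)&(abs(P[...,1]+.283)<.04)&(P[...,0]>.5);print(np.percentile(P[m][:,2],[50,80,95]))
f=dict(np.load('w1.npz'));P=cloud(f);H=hsv(f);h,s,v=[H[...,i].astype(int) for i in range(3)]
m=(h>18)&(h<32)&(s>150)&(abs(P[...,2]-.048)<.01);print('boxtop w1',np.median(P[m][:,2]))
m=((h<5)|(h>172))&(s>120)&(P[...,2]>.06)&(P[...,2]<.1)&(abs(P[...,1]+.283)<.04)&(P[...,0]>.5);print(np.percentile(P[m][:,2],[50,80,95]))
E
```

```text
t 40.45 tcp [ 0.6425 -0.2832  0.2064] open 0.0698 F [-0.2271 -0.2202  0.4886] j [-30.4242  33.9236  24.431   80.523   -0.0017  23.5524]
[[-0.5881  0.8088 -0.0003]
 [ 0.8088  0.5881  0.0001]
 [ 0.0002 -0.0001 -1.    ]]
wrist red 1958 [0.0815 0.0835]
side red 143 [0.0805 0.0838]
init 146 [0.0826 0.0869] [268 370] [274.0753 376.0822]
now 144 [0.08   0.0841] [269 370] [275.0833 376.125 ]
now 141 [0.08   0.0841] [269 370] [275.0638 376.    ]
now 143 [0.0804 0.0845] [269 370] [275.021 376.028]
boxtop w 0.04859499505561843
[0.0816 0.0827 0.0835]
boxtop w1 0.04845989330397052
[0.0839 0.0852 0.086 ]
```

The stop has turned back, but the head sits about 2.5 mm below fully out: 83.5 against 86 mm. I'll grip it again, twist and lift it right out.

>>> {"name": "move_arm", "arguments": {"moves": [[[0,0,0,0,0,0.03,0.065],[0,0,0,0,0,0.035,0.065],[0,0,0,0,0,0.035,0.065],[0,0,0,0,0,0.03,0.06],[0,0,0,0,0,0.012,0.06],[0,0,0,0,0,0.004,0.06],[0,0,0,0,0,0,0.05],[0,0,0,0,0,0,0.03],[0,0,0,0,0,0,0.03],[0,0,0,0,0,0,0.03],[0,0,0,0,0,0,0.03]]]}}

```text
t: 41.72
tcp_pos: [0.643, -0.2835, 0.0615]
tool_rot: [[-0.588, 0.809, 0.001], [0.809, 0.588, -0.001], [-0.001, 0.0, -1.0]]
ft_force: [0.2, -0.1, 0.7]
opening: 0.038
```

>>> {"name": "move_arm", "arguments": {"moves": [[[0,0,6,0,0,0,0.03],[0,0,6,0,0,0,0.03],[0,0,6,0,0,-0.001,0.03],[0,0,6,0,0,-0.001,0.03],[0,0,6,0,0,-0.001,0.03],[0,0,6,0,0,-0.001,0.03],[0,0,6,0,0,-0.001,0.03],[0,0,3,0,0,-0.001,0.03],[0,0,0,0,0,-0.001,0.03],[0,0,0,0,0,-0.001,0.03],[0,0,0,0,0,0,0.03]]]}}

```text
t: 42.63
tcp_pos: [0.6426, -0.2834, 0.0655]
tool_rot: [[0.156, 0.988, -0.002], [0.988, -0.156, 0.001], [0.001, -0.002, -1.0]]
ft_force: [10.9, -7.9, -37.8]
opening: 0.0377
```

The pull is 38 N, so the head is on its upper limit. I ease the tension and release.

>>> {"name": "move_arm", "arguments": {"moves": [[[0,0,0,0,0,0.001,0.03],[0,0,0,0,0,0.001,0.03],[0,0,0,0,0,0,0.045],[0,0,0,0,0,0,0.065],[0,0,0,0,0,0,0.07],[0,0,0,0,0,-0.015,0.07],[0,0,0,0,0,-0.03,0.07],[0,0,0,0,0,-0.035,0.07],[0,0,0,0,0,-0.035,0.07],[0,0,0,0,0,-0.03,0.07],[0,0,0,0,0,0,0.07],[0,0,0,0,0,0,0.07]]]}}

```text
t: 43.63
tcp_pos: [0.6433, -0.2835, 0.2141]
tool_rot: [[0.156, 0.988, 0.004], [0.988, -0.156, -0.002], [-0.002, 0.004, -1.0]]
ft_force: [-0.8, -0.4, -0.5]
opening: 0.0701
```

```bash
python3 fin.py; python3 flap.py
```

```text
t 43.63 tcp [ 0.6433 -0.2835  0.2141] open 0.0701 F [-0.796  -0.3727 -0.5093] j [-30.415   33.7807  25.3465  81.3152   0.0057  68.5543]
[[ 0.1559  0.9878  0.0038]
 [ 0.9878 -0.1559 -0.0021]
 [-0.0015  0.0041 -1.    ]]
wrist red 1900 [0.0839 0.0858]
side red 150 [0.0827 0.0868]
side R sleeve X,Z 46 -0.04600885951430289 0.16621001176333872
scene R sleeve X,Z 64 -0.04077672121249102 0.16708769396830875
t 43.88 tcp [ 0.6422 -0.2829  0.2105] open 0.0698 F [-0.2963 -1.0127 -0.7852] j [-30.4233  33.9363  25.0952  81.2571   0.0009  68.5526]
[[ 0.156   0.9878 -0.0015]
 [ 0.9878 -0.156   0.0009]
 [ 0.0006 -0.0016 -1.    ]]
```

View pics/fin_wrist.png

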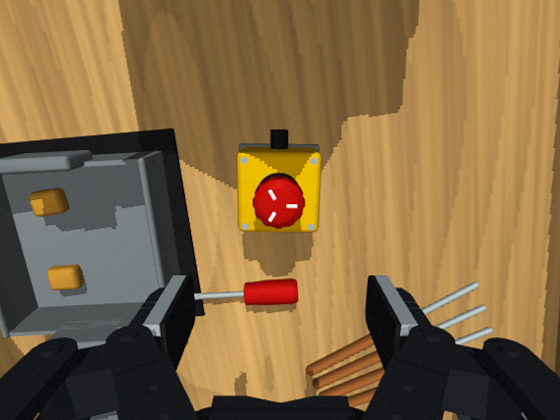

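```bash
python3 - <<'E'
import cv2
a=cv2.imread('pics/fin_scene.png');cv2.imwrite('pics/fz.png',cv2.resize(a[150:420,130:400],None,fx=2.2,fy=2.2,interpolation=cv2.INTER_CUBIC))
E
```

```text
(no output)
```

View pics/fz.png

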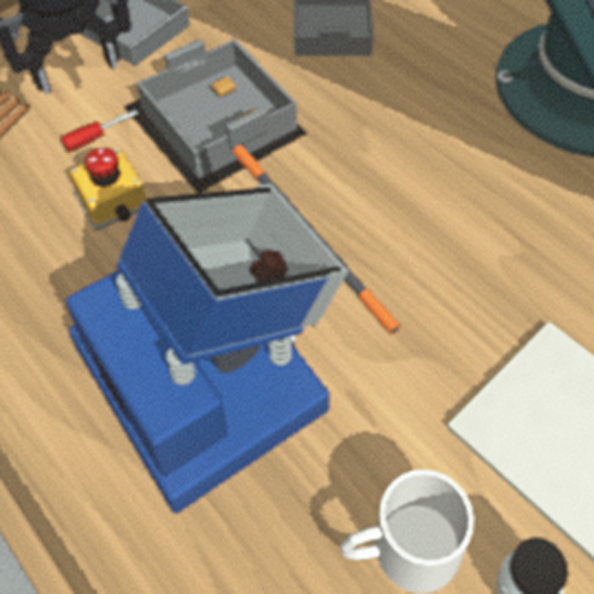

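Everything is in place: the flap is up, both roughs are in the tub, the pan with both brights is on the mat, and the stop is out. I hand the job in.

```bash
python3 - <<'E'
from station import manip
print(manip.job_done())
E
```

```text
the job is handed in; nothing more can be done
None
```

The changeover is finished and handed in at about 44 s of the 208 s allowed; no verdict came back. I did the steps in the order you gave.

**Last checks:**
- **Flap:** the rod is back at its starting height (166–167 mm against 167 mm at the start). One coordinate in the side camera read about 2 mm off; the scene camera agreed with the start.
- **Stop:** the head measures 86 mm, as before I pushed it, and its marks are back at their starting angle.
- **Castings:** two bright ones were there, and both are in the pan. Two rough ones were there, and both are in the tub; the board is empty.
- **Pan:** its middle is about 6 mm from the mat's.
- **Mug, screwdriver and jar:** they look unmoved in the last picture; I did not measure them.

**What needed a correction:**
- **Opening the flap:** at first it stopped about 5° short of right down. I pushed it further until the slope measured 30°.
- **Closing the flap:** the first push left it slightly open, about 0.17 rad by my estimate. I moved it up until the rod was back at its start position.
- **Releasing the stop:** after the first twist the head sat about 2.5 mm below fully out. I twisted it again and lifted it to its upper limit, so it was twisted twice.

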